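# Pass a sample tin through the glove box port

### The arm

A 6-joint arm with a two-finger parallel gripper is mounted at the origin on the work surface; the furniture and walls round the work are solid. World frame = base frame: x ahead of the robot, y to its left, z up, the work surface at z = 0. Lengths are in m, angles in rad, forces in N, time in s.
With the tool pointing down it reaches from about 0.375 to 0.9 m from the base axis. Payload 3.1 kg.
Tool frame: the origin (TCP) lies at the very end of the fingers, on their centre line; the grasp point (between the pads) lies 19 mm behind it; z points along the fingers, y is the direction in which the jaws open and shut (so a half turn about z gives the same grasp; the last joint's range is limited). The gripper opens to 87 mm and grips with 3 to 60 N. Pads are 19 mm wide; open, the fingers measure 117 mm over their backs; the gripper's body (75 mm by 190 mm) begins 51 mm behind the grasp point.
Start: joints at [-1.49, 0.527, 1.433, -0, 1.181, -0.178], TCP at [0.16, -0.604, 0.223] pointing down, gripper open.
Joint ranges: [-3.08, 3.08], [-0.75, 2.2], [0.22, 2.44], [-1.43, 4.57], [0, 2.65], [-2.85, 2.85]. Speed limits (rad/s): [2.79, 2.79, 3.14, 3.14, 3.14, 3.14].

### API

Orientations are given as a unit quaternion [x, y, z, w].
In Python, from rig import robot gives the robot as it stands. The module is installed in compiled form; this text tells all that it offers.
- The arm moves only by the tool carry_out, never from a script. Its argument "series" is a list of rows, each a list of 7 numbers: the shift along the tool's x, y, z in mm, then the turn, a rotation vector about the tool's x, y, z in degrees, then the gripper command: -1 is shut, 1 is fully open, values between are in proportion. In form: [[tx, ty, tz, rx, ry, rz, claw], ...]. A call has 1 to 8 rows; each row is the pose to reach, as a shift and turn from the pose measured when the call began, along the tool's axes at that moment; what a row does not reach only later rows make up. A row lasts 1/8 s, in which the tool goes at most 62.5 mm and 10.7 degrees, less where a joint would pass 70% of its speed; a pose out of reach is approached as far as the arm can. A call with a gripper value outside its range is refused whole. The fingers move at their own pace and stop on an object; "force" is the grip in N (left out, the last holds). Time passes only in rows, so rows that repeat a pose let the fingers close. It gives the time, the measured TCP pose, the force and the opening at its end, in the units of the state.
- robot.get_obs(): the state, without advancing time (a new reading comes with each control period).
- robot.camera(name): name is "scene" or "top" or "wrist"; returns a dict with "pixels" (384x512x3 uint8, red, green, blue), "fx", "fy", "cx", "cy" (pixels), "position" and "attitude" of the camera in the world. Camera axes: x right, y down, z forward; pixel columns grow to the right and rows downward; lengths in m; the calibration is good to about 2 mm. A picture is of the moment at which its call begins. There is no depth.
- robot.hand_in(): hands the job in, once; it reports no verdict.
The state is a dict: "time": time; "q": joint angles; "joint_velocities": joint speeds; "joint_torque": joint torques, N m; "position": TCP position; "tool_rot": TCP orientation; "ft_force": force on the tool from outside, world axes, zero at the start; "moment": the same for the moment, N m; "grip_width": finger opening in m.
Only numpy, scipy, OpenCV 4.12 (cv2) and the standard library are available. Lean on these libraries where they do the work, as an engineer would, in place of code of your own. Each camera call takes 0.05 s, during which the arm holds its last target.

### The job

Lift the metal sample tin out of its wooden carrying case by its middle, set it down on the bare table, let go, and take it again by one end. Then pass it, the other end first, through the port in the sloping front of the grey glove box and leave it lying flat on the deck, wholly inside the box. Neither the tin nor the robot may touch the box's sloping front or the rim of its port, and leave the blower and the tape roll where they are.

Things in the scene. Friction and masses are not known exactly. Their poses are not given: they have to be found in the camera images.
- tin: the sample tin: a plain closed aluminium box with steel end caps, 120 long (its x) x 36 wide (its y) x 40 high (its z) mm, 0.12 kg, about the same at both ends; origin at the centre of its underside. At the start it lies in the case, along the case's x. The table straight ahead of the robot, between case and glove box, is bare from 0.40 to 0.57 m ahead of its base.
- tin_center (a point): centre of the tin, half-way up (20 mm over its underside); axes as the tin's
- tin_end_a (a point): middle of the tin's end face at +60 mm along its x
- tin_end_b (a point): middle of the tin's end face at -60 mm along its x
- case: wooden carrying case, fixed, 150 (x) x 70 (y) x 42 (z) mm, origin at the centre of its underside. The tin stands on its 8 mm base, its top 48 mm over the table. Cheeks 8 mm thick, 42 mm high, hide the tin's ends on both sides (29 to 63 mm either way along x, 3 mm clear); between them the tin's sides are bare over 58 mm, only the base below. The tin lifts straight up.
- glove_box: grey glove box, fixed, 240 deep (x) x 200 wide (y) x 163 mm high; origin at the centre of its underside, x from front to back, z up. Its front leans back 45 degrees: the outer face runs from x = -115, z = 20 to x = 25, z = 160 mm; wall 6 mm thick, port rim 10 mm thick (4 mm proud). Closed but for the port; roof of clear plastic in a dark frame.
- deck (a point): centre of the level deck inside the glove box, on its top (x = 24, z = 50 mm of the box; axes as the box's); the deck is 190 (x) x 188 (y) mm. A tin lying on it along x clears the inside of the front wall when its near end is beyond x = -36 mm of the box; the back wall's inside is at x = 119 mm.
- port_front: the glove box's sloping front wall with the dark rubber rim of the port, which must not be touched; its origin and axes are the glove box's
- port_center (a point): centre of the port opening in the outer face of the sloping front (at x = -45, z = 90 mm of the glove box; axes as the glove box's). The opening is 140 mm wide (y) and 150 mm along the slope, so it spans z = 37 to 143 mm.
- dust_blower: black rubber dust blower lying on the table, 111 mm long, 55 mm high, origin at the centre of its underside; leave it alone
- tape: roll of tape lying flat, 104 mm across, 25 mm high, origin at the centre of its underside; leave it alone

How it is judged:
On the way:
1. the tin lies flat and released on the bare table, outside the case (horizontal distance between tin_center and case above 0.08 m and height (world z) of tin_center between 0.014 and 0.026 m and angle between tin_center's own z axis and vertical below 0.12 rad and linear speed of tin below 0.02 m/s and contact force between tin and the arm below 0.1 N and contact force between tin and the fingers below 0.1 N), for 0.2 s.
At the end, for the whole second after the job is handed in: The tin lies level (within 0.12 rad) and at rest on the deck, wholly inside the glove box: both ends more than -36 mm along the box's x, that is behind the sloping front's inner face, its centre 62 to 78 mm up (x of tin_end_a in the frame of glove_box between -0.036 and 0.125 m and x of tin_end_b in the frame of glove_box between -0.036 and 0.125 m and y of tin_center in the frame of glove_box between -0.095 and 0.095 m and z of tin_center in the frame of glove_box between 0.062 and 0.078 m and angle between tin_center's own z axis and vertical below 0.12 rad and linear speed of tin below 0.01 m/s); the robot touches nothing.
It fails at once if the tin touches the sloping front or its port rim (over 0.5 N) (contact force between tin and port_front above 0.5 N).
It fails at once if the robot touches the sloping front or its port rim (over 0.5 N) (contact force between any of the fingers, the arm and port_front above 0.5 N).
It fails at once if the blower or the tape roll is moved by more than 25 mm (distance of any of dust_blower, tape from where it was at the start of the episode above 0.025 m).
It also fails if it takes over 59 s, if anything falls off the work surface, if the arm or the gripper's body presses on something with over 40 N, if the wrist force passes 120 N, or if a joint passes its speed limit or range.

## Working session

There is one attempt and no reset: what is moved stays moved. The work goes in short steps, Python scripts to look and compute and a tool call to move; the robot and the scene stay as the last step left them, time stands still between calls to the robot, and variables do not carry over. Pictures are saved under pics/ and viewed, and the job is handed in when it is done.

Besides the shell and the picture viewer there is one more tool, called as name(argument=value, ...), one argument or row to a line, values as JSON. carry_out: Moves the arm, as the interface text tells. Its arguments: {"type":"object","properties":{"series":{"type":"array"},"force":{"type":"number"}},"required":["series"]}

```bash
mkdir -p pics; cat > h.py <<'E'
import numpy as np, cv2
from rig import robot
from scipy.spatial.transform import Rotation as R
def snap(n,f):
    c=robot.camera(n); cv2.imwrite('pics/'+f,cv2.cvtColor(c['pixels'],cv2.COLOR_RGB2BGR)); 
    np.savez('pics/'+f[:-4],**{k:np.array(c[k]) for k in c}); return c
def load(f): return np.load('pics/'+f+'.npz')
def rot(a):
    a=np.array(a); return a if a.shape==(3,3) else R.from_quat(a).as_matrix()
def ray(c,u,v,z):
    A=rot(c['attitude']);d=A@np.array([(u-c['cx'])/c['fx'],(v-c['cy'])/c['fy'],1]);p=np.array(c['position'])
    return p+d*(z-p[2])/d[2]
def proj(c,P):
    q=(np.atleast_2d(P)-np.array(c['position']))@rot(c['attitude'])
    return np.c_[q[:,0]/q[:,2]*c['fx']+c['cx'],q[:,1]/q[:,2]*c['fy']+c['cy']]
E
python3 - <<'E'
from h import *
for n in ['scene','top','wrist']:
    c=snap(n,n+'0.png'); print(n,c['fx'],c['fy'],c['cx'],c['cy'],c['position'],c['attitude'])
print(robot.get_obs())
E
```

```text
scene 348.6345719748198 348.6345719748198 255.41820552422286 196.3866941384174 [-0.07273626  0.55475517  0.49564572] [-0.33161563  0.77910424 -0.49081778  0.20524512]
top 444.5010525816297 444.5010525816297 250.87291508470446 191.25830337297768 [ 0.26525146 -0.01306037  1.50801157] [ 0.71463047 -0.69549249  0.04916804 -0.0563559 ]
wrist 270.94388340767443 270.94388340767443 256.0717005638434 195.7003170516852 [ 0.23897812 -0.58366888  0.38289884] [ 0.78316204 -0.60309916 -0.09335937  0.11921678]
{'time': 0.15, 'q': array([-1.49052076e+00,  5.28250197e-01,  1.43360646e+00,  2.70235502e-05,
        1.18140171e+00, -1.78490363e-01]), 'joint_velocities': array([-0.00062534, -0.00135506, -0.00060489,  0.00083445,  0.00163239,
        0.00055977]), 'joint_torque': array([ 7.69672188e-04, -4.40430558e+01, -1.76842064e+01,  6.33440609e-02,
        5.52817842e-02, -9.55670725e-05]), 'position': array([ 0.15992604, -0.60361349,  0.22179841]), 'tool_rot': array([ 9.91642013e-01,  1.29017147e-01,  5.33639190e-05, -8.31239259e-04]), 'ft_force': array([-0.1371512 ,  0.04630888, -0.32509916]), 'moment': array([-0.00094642,  0.0058425 , -0.02808951]), 'grip_width': 0.0870237007825711}
```

View pics/top0.png

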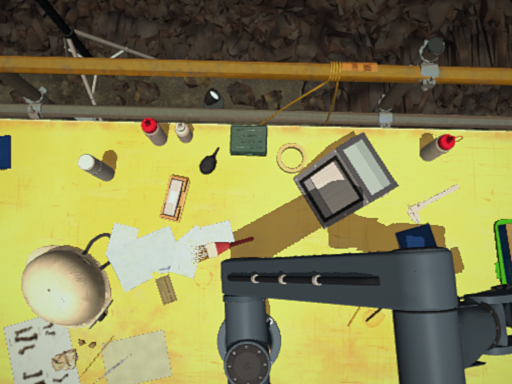

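View pics/scene0.png

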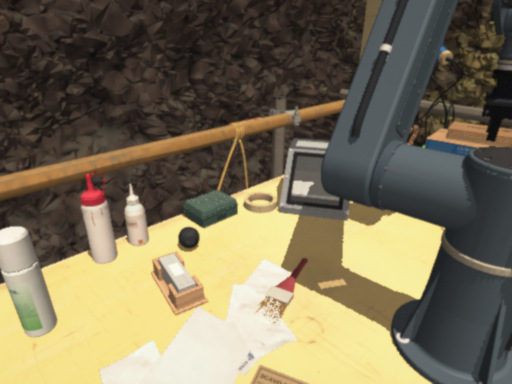

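View pics/wrist0.png

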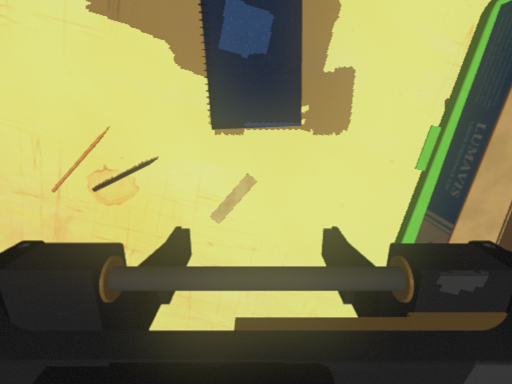

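The top view shows the case at about (174,197), the glove box at (345,180), the tape at (291,157) and the blower at (209,160). I'll zoom in next.

```bash
python3 - <<'E'
import cv2
i=cv2.imread('pics/top0.png')
cv2.imwrite('pics/z1.png',cv2.resize(i[165:230,145:205],None,fx=9,fy=9,interpolation=cv2.INTER_CUBIC))
cv2.imwrite('pics/z2.png',cv2.resize(i[125:235,285:405],None,fx=5,fy=5,interpolation=cv2.INTER_CUBIC))
i=cv2.imread('pics/scene0.png')
cv2.imwrite('pics/z3.png',cv2.resize(i[240:320,140:220],None,fx=7,fy=7,interpolation=cv2.INTER_CUBIC))
E
```

```text
(no output)
```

View pics/z1.png

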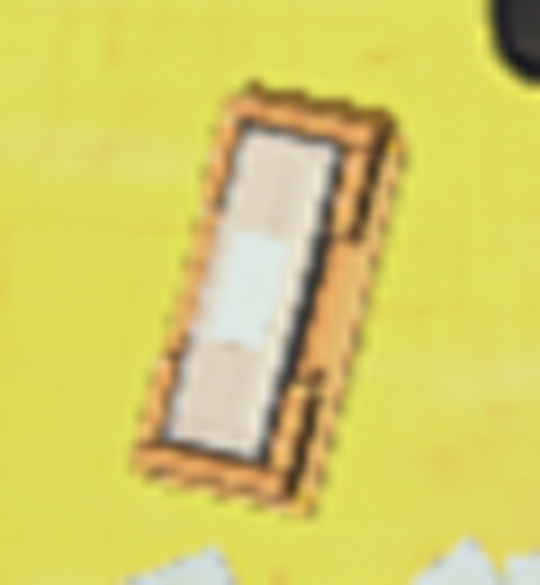

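View pics/z2.png

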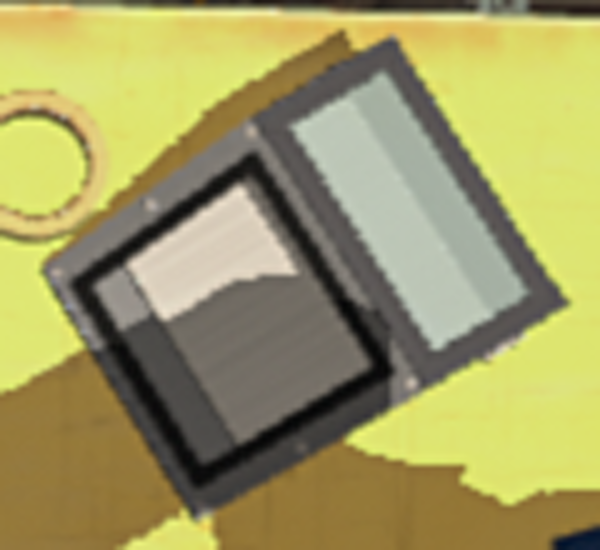

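View pics/z3.png

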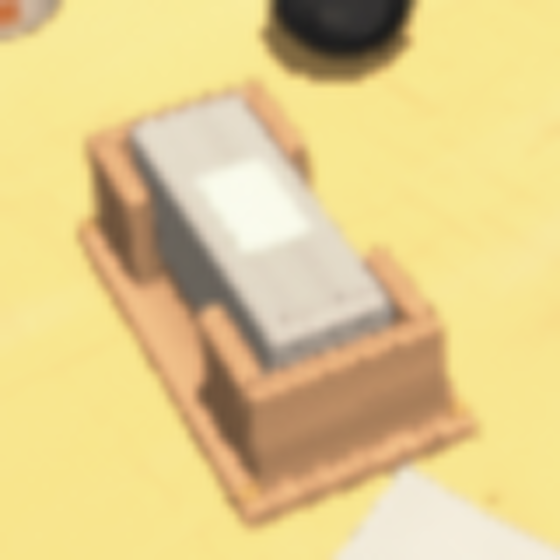

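```bash
cat > fit.py <<'E'
from h import *
from scipy.optimize import least_squares
def fit(obs,x0,pri=None):
    # obs list of (cam, local pts Nx3, px Nx2); pose x,y,yaw (z=0)
    def f(p):
        r=[]
        for c,L,U in obs:
            W=R.from_euler('z',p[2]).apply(L)+[p[0],p[1],p[3] if len(p)>3 else 0]
            r.append((proj(c,W)-U).ravel())
        return np.concatenate(r)
    s=least_squares(f,x0); return s.x,f(s.x).reshape(-1,2)
E
python3 - <<'E'
from fit import *
t=load('top0')
cv=lambda P,s,o:(np.array(P)+.5)/s-.5+np.array(o)
U=cv([(245,128),(342,142),(262,458),(165,440)],9,(145,165))
print(np.array([ray(t,*u,.048) for u in U]))
L=np.array([(60,18,48),(60,-18,48),(-60,-18,48),(-60,18,48)])/1000
p,r=fit([(t,L,U)],[.47,.2,0]);print('tin',p,np.degrees(p[2]),r)
s=load('scene0')
Us=cv([(135,135),(240,97),(393,312),(270,362)],7,(140,240))
print('scene tin',[ray(s,*u,.048) for u in Us])
p,r=fit([(t,L,U),(s,L[[0,1,2,3]],Us)],[.47,.2,0]);print('both',p,r)
U=cv([(395,38),(568,300),(255,122),(418,385),(48,268),(200,518)],5,(285,125))
L=np.array([(120,100,163),(120,-100,163),(25,100,160),(25,-100,160),(-117,100,18),(-117,-100,18)])/1000
p,r=fit([(t,L,U)],[.5,-.2,0]);print('box',p,np.degrees(p[2]),r)
# tape
print('tape',ray(t,291,157,.02),'blower',ray(t,209,160,.03))
E
```

```text
[[0.51989825 0.27021227 0.048     ]
 [0.51557745 0.23390451 0.048     ]
 [0.39733198 0.25730374 0.048     ]
 [0.40298825 0.29328927 0.048     ]]
tin [ 0.45895243  0.26368169 -0.1901983 ] -10.897559577923545 [[ 0.08153175 -0.40358176]
 [-0.24355406  0.32159733]
 [-0.02521064  0.21123094]
 [ 0.18561342 -0.13066324]]
scene tin [array([0.5133451 , 0.27257063, 0.048     ]), array([0.50847415, 0.23835085, 0.048     ]), array([0.39077263, 0.26344719, 0.048     ]), array([0.39682519, 0.29930638, 0.048     ])]
both [ 0.45581273  0.26634461 -0.20965566] [[-0.40032166  0.47746468]
 [-0.77487945  1.40578481]
 [-1.25042541  1.16204127]
 [-0.98756649  0.61251566]
 [-0.71478958 -1.18709174]
 [ 0.26008315 -0.81435722]
 [ 0.15799565 -1.15919082]
 [ 0.11713213 -1.75476186]]
box [ 0.51595479 -0.28946599 -1.01169481] -57.965842646749564 [[-1.40668046 -0.52036397]
 [-0.68751536  1.651355  ]
 [ 0.54139969 -1.9857806 ]
 [ 2.84368017  0.42849012]
 [-1.06413162 -0.19426478]
 [-0.39793377  0.53463909]]
tape [ 0.61114307 -0.12877653  0.02      ] blower [0.59116615 0.15047219 0.03      ]
```

```bash
cat >> h.py <<'E'
def down(az,tilt=0):
    # tool x at azimuth az (deg) tool z down; tilt>0 (deg): tool z leans toward az
    a=np.radians(az);t=np.radians(tilt);f=np.array([np.cos(a),np.sin(a),0]);u=np.array([0,0,1.])
    x=f*np.cos(t)+u*np.sin(t);z=f*np.sin(t)-u*np.cos(t);return np.c_[x,np.cross(z,x),z]
def rows(*T):
    o=robot.get_obs();R0=rot(o['tool_rot']);p0=o['position']
    for p,Rt in T:
        print(np.round(R0.T@(np.array(p)-p0)*1000,1),np.round(R.from_matrix(R0.T@Rt).as_rotvec(degrees=True),1))
def st():
    o=robot.get_obs();print('t',round(o['time'],2),'q',np.round(o['q'],3),'p',np.round(o['position'],4),'w',o['grip_width'],'F',np.round(o['ft_force'],1));print(np.round(rot(o['tool_rot']),3))
    with open('log.txt','a') as f: print(list(o['q'])+list(o['position'])+list(rot(o['tool_rot']).ravel()),file=f)
    return o
E
python3 - <<'E'
from h import *
st()
rows(([.28,-.45,.30],down(0)),([.40,-.22,.34],down(-40)),([.42,-.10,.34],down(-58)))
E
```

```text
t 0.15 q [-1.491  0.528  1.434  0.     1.181 -0.178] p [ 0.1599 -0.6036  0.2218] w 0.0870237007825711 F [-0.1  0.  -0.3]
[[ 0.967  0.256 -0.   ]
 [ 0.256 -0.967  0.002]
 [ 0.    -0.002 -1.   ]]
[ 155.4 -117.9  -78. ] [-0.1 -0.  14.8]
[ 330.3 -309.6 -117.6] [-0.1  0.  54.8]
[ 380.3 -420.5 -117.4] [-0.1  0.  72.8]
```

carry_out(
  series=[
    [40,-30,-40,0,0,10,1],
    [80,-60,-78,0,0,15,1],
    [155,-118,-90,0,0,25,1],
    [200,-165,-100,0,0,35,1],
    [240,-210,-110,0,0,45,1],
    [285,-260,-117,0,0,55,1],
    [330,-310,-117,0,0,64,1],
    [350,-360,-117,0,0,73,1],
  ],
)

```text
time: 1.15
position: [0.3943, -0.2077, 0.3385]
tool_rot: [0.875, -0.485, 0.0, -0.001]
ft_force: [0.8, -0.6, -0.5]
grip_width: 0.087
```

carry_out(
  series=[
    [0,0,0,0,0,0,1],
  ],
)

```text
time: 1.27
position: [0.3944, -0.2037, 0.3385]
tool_rot: [0.876, -0.482, -0.001, -0.001]
ft_force: [0.5, -0.4, -0.1]
grip_width: 0.087
```

```bash
python3 - <<'E'
from h import *
st()
snap('wrist','w1.png');snap('top','top1.png')
E
```

```text
t 1.27 q [-0.731  0.14   1.696  0.002  1.308  1.845] p [ 0.3944 -0.2037  0.3385] w 0.0870178498768355 F [ 0.5 -0.4 -0.1]
[[ 0.535 -0.845  0.   ]
 [-0.845 -0.535  0.003]
 [-0.002 -0.002 -1.   ]]
```

View pics/w1.png

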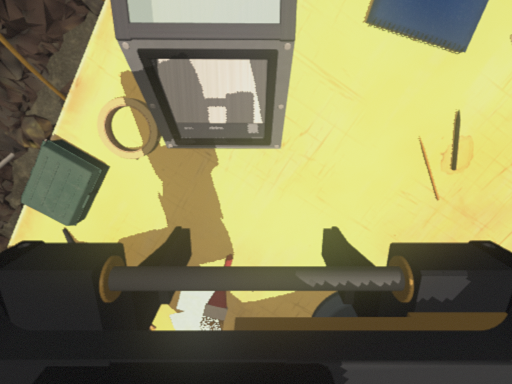

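The wrist view shows the box squarely: the front edge runs (165,147)-(283,147), with the port rim above it. Next I zoom in on it.

```bash
python3 - <<'E'
import cv2
i=cv2.imread('pics/w1.png')
cv2.imwrite('pics/z4.png',cv2.resize(i[25:160,105:305],None,fx=4,fy=4,interpolation=cv2.INTER_CUBIC))
i=cv2.imread('pics/top1.png')
cv2.imwrite('pics/z5.png',cv2.resize(i[120:240,140:410],None,fx=2.9,fy=2.9,interpolation=cv2.INTER_CUBIC))
E
```

```text
(no output)
```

View pics/z4.png

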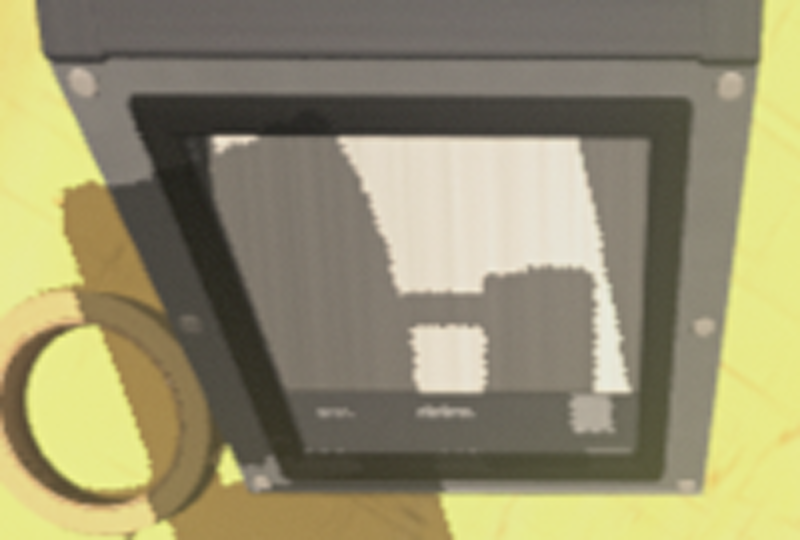

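View pics/z5.png

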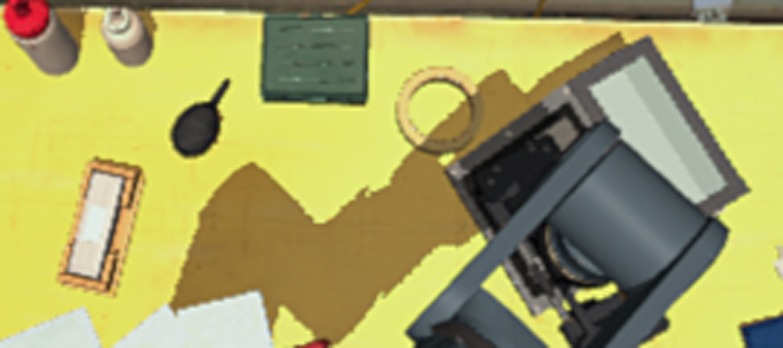

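```bash
python3 - <<'E'
from fit import *
t=load('top0');w=load('w1')
cv=lambda P,s,o:(np.array(P)+.5)/s-.5+np.array(o)
s=np.array([1,0,1])/2**.5;n=np.array([-1,0,1])/2**.5;c=np.array([-45,0,90]);y=np.array([0,1,0])
L=np.array([(25,100,160),(25,-100,160),(-115,100,20),(-115,-100,20),c+75*s-70*y+4*n,c-75*s-70*y+4*n])/1000
U=cv([(50,60),(757,62),(250,490),(703,492),(652,135),(637,455)],4,(105,25))
p,r=fit([(w,L,U)],[.5,-.2,-1]);print('box w',p,np.degrees(p[2]));print(r)
p,r=fit([(w,L,U)],[.5,-.2,-1,0.]);print('box w z free',p,np.degrees(p[2]));print(r)
Ut=cv([(395,38),(568,300),(48,268),(200,518)],5,(285,125))
Lt=np.array([(120,100,163),(120,-100,163),(-115,100,20),(-115,-100,20)])/1000
p2,r=fit([(t,Lt,Ut)],[.5,-.2,-1]);print('box t',p2,np.degrees(p2[2]));print(r)
print('tape',ray(w,(105+105/4),25+410/4,.025))
E
```

```text
box w [ 0.51321164 -0.28758191 -1.00483833] -57.57299541925515
[[-2.01074881 -1.27796554]
 [ 1.3221665  -2.24783509]
 [ 0.19599902  1.0950158 ]
 [ 0.64215118  0.37513454]
 [-0.15235025  1.52129614]
 [ 0.44954669  2.73517469]]
box w z free [ 0.51425044 -0.2880492  -1.00539038 -0.00686726] -57.60462530929623
[[ 0.31916948 -0.75131429]
 [-0.01384309 -1.60106226]
 [ 0.95978103  0.00929694]
 [-0.06641643 -0.64602402]
 [-0.88424564  1.6907673 ]
 [-0.06188959  1.74692424]]
box t [ 0.51665427 -0.29146259 -1.00917699] -57.82158210364437
[[-0.88718397 -0.7628664 ]
 [-0.02241206  1.3172718 ]
 [ 0.06162532 -0.67155737]
 [ 0.91412119  0.03416565]]
tape [ 0.60264449 -0.13696688  0.025     ]
```

```bash
python3 - <<'E'
from h import *
rows(([.39,.0,.34],down(-35)),([.41,.24,.22],down(-11)))
E
```

```text
[-177.7 -106.8   -1.3] [ -0.1  -0.  -22.8]
[-370.1 -251.5  118.8] [ -0.1  -0.  -46.8]
```

carry_out(
  series=[
    [-45,-25,0,0,0,-6,1],
    [-90,-54,0,0,0,-12,1],
    [-135,-82,0,0,0,-18,1],
    [-178,-107,10,0,0,-23,1],
    [-225,-140,40,0,0,-30,1],
    [-275,-180,70,0,0,-36,1],
    [-325,-220,100,0,0,-42,1],
    [-370,-252,119,0,0,-47,1],
  ],
)

```text
time: 2.38
position: [0.4113, 0.2269, 0.2237]
tool_rot: [0.996, -0.094, 0.001, -0.0]
ft_force: [0.5, 0.2, 0.5]
grip_width: 0.0869
```

carry_out(
  series=[
    [0,0,0,0,0,0,1],
  ],
)

```text
time: 2.5
position: [0.4114, 0.2286, 0.2218]
tool_rot: [0.996, -0.091, -0.001, 0.0]
ft_force: [0.4, -1.0, -0.0]
grip_width: 0.0867
```

```bash
python3 - <<'E'
from h import *
st()
snap('wrist','w2.png');import time
i=cv2.imread('pics/w2.png');cv2.imwrite('pics/z6.png',cv2.resize(i[0:240,130:390],None,fx=2.5,fy=2.5,interpolation=cv2.INTER_CUBIC))
E
```

```text
t 2.5 q [ 0.269  0.323  1.808 -0.     1.013  2.023] p [0.4114 0.2286 0.2218] w 0.08668955607055018 F [ 0.4 -1.  -0. ]
[[ 0.983 -0.182 -0.002]
 [-0.182 -0.983 -0.001]
 [-0.001  0.001 -1.   ]]
```

View pics/z6.png

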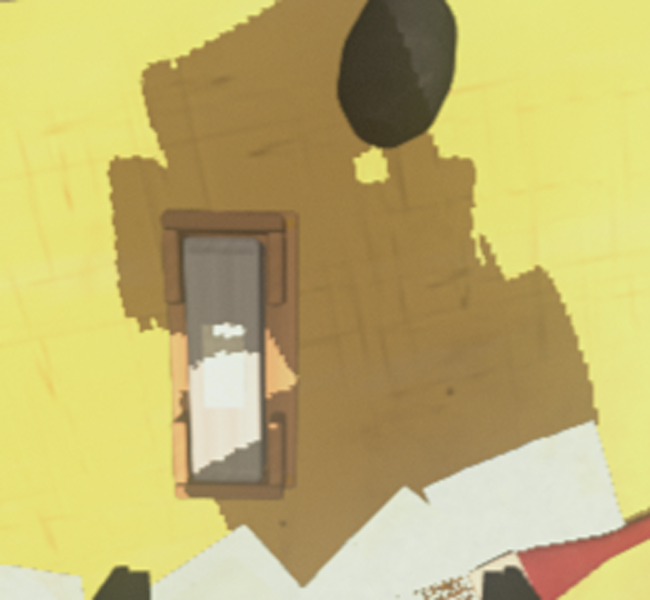

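The tin's top corners in this zoom are about (183,237), (263,237), (266,482) and (190,482), and the blower is at (398,70).

```bash
python3 - <<'E'
from fit import *
w=load('w2')
cv=lambda P,s,o:(np.array(P)+.5)/s-.5+np.array(o)
L=np.array([(60,18,48),(60,-18,48),(-60,-18,48),(-60,18,48)])/1000
U=cv([(183,236),(263,236),(266,483),(190,483)],2.5,(130,0))
p,r=fit([(w,L,U)],[.46,.26,-.2]);print(p,np.degrees(p[2]));print(r)
p,r=fit([(w,L,U)],[.46,.26,-.2,0]);print(p,np.degrees(p[2]));print(r)
a=p[2];g=[p[0],p[1],.02]
rows(([p[0],p[1],.12],down(np.degrees(a))),([p[0],p[1],.018],down(np.degrees(a))))
E
cat log.txt | tail -2
```

```text
[ 0.45861536  0.26365909 -0.20191069] -11.568630249900092
[[ 0.38004142 -0.43365965]
 [-0.52374701  0.17207815]
 [-1.17768738  0.37264168]
 [ 1.33664738 -0.10511051]]
[ 0.45865681  0.26356221 -0.20197718  0.00067619] -11.57243984885509
[[ 0.34822973 -0.52260971]
 [-0.4897615   0.08668155]
 [-1.15236835  0.48348542]
 [ 1.30905772  0.00312472]]
[ 39.2 -44.7 102.4] [0.1 0.  1. ]
[ 39.2 -44.9 204.4] [0.1 0.  1. ]
[np.float64(-0.73108195503184), np.float64(0.139735024349555), np.float64(1.6955605380402428), np.float64(0.0023994824071469872), np.float64(1.3079280081298152), np.float64(1.8450818627353296), np.float64(0.39443739014409823), np.float64(-0.2037046245630321), np.float64(0.3384754023462154), np.float64(0.5352501574200043), np.float64(-0.8446935289193704), np.float64(0.0003334420514540271), np.float64(-0.8446907350801831), np.float64(-0.5352472764931812), np.float64(0.002813374545322989), np.float64(-0.0021979653229517375), np.float64(-0.0017875145798149088), np.float64(-0.9999959868619807)]
[np.float64(0.2694101078949091), np.float64(0.32270697444615803), np.float64(1.8076342016661107), np.float64(-0.0004554205305501337), np.float64(1.0129305276946778), np.float64(2.0233038881184395), np.float64(0.41135202279071986), np.float64(0.22861520384991604), np.float64(0.22177219343588564), np.float64(0.9833273487997598), np.float64(-0.18183791700235288), np.float64(-0.0015155997760214913), np.float64(-0.18183928588024686), np.float64(-0.9833279223225408), np.float64(-0.0008193237437279316), np.float64(-0.0013413474559176644), np.float64(0.0010812590256806909), np.float64(-0.9999985158318596)]
```

carry_out(
  series=[
    [20,-22,50,0,0,0,1],
    [39,-45,100,0,0,1,1],
    [39,-45,140,0,0,1,1],
    [39,-45,180,0,0,1,1],
    [39,-45,204,0,0,1,1],
    [39,-45,204,0,0,1,1],
  ],
)

```text
time: 3.3
position: [0.4588, 0.261, 0.0173]
tool_rot: [0.995, -0.103, -0.001, 0.002]
ft_force: [-0.2, 0.3, 0.4]
grip_width: 0.087
```

carry_out(
  series=[
    [0,0,0,0,0,0,-1],
    [0,0,0,0,0,0,-1],
    [0,0,0,0,0,0,-1],
    [0,0,0,0,0,0,-1],
  ],
  force=20,
)

```text
time: 3.8
position: [0.4591, 0.2612, 0.0179]
tool_rot: [0.995, -0.103, -0.001, 0.001]
ft_force: [0.6, -1.0, 0.6]
grip_width: 0.055
```

```bash
python3 - <<'E'
from h import *
st()
E
```

```text
t 3.8 q [ 0.307  0.731  1.816 -0.003  0.597  2.086] p [0.4591 0.2612 0.0179] w 0.05500275500767003 F [ 0.6 -1.   0.6]
[[ 0.979 -0.205 -0.002]
 [-0.205 -0.979 -0.002]
 [-0.002  0.003 -1.   ]]
```

carry_out(
  series=[
    [0,0,0,0,0,0,-1],
    [0,0,0,0,0,0,-1],
    [0,0,0,0,0,0,-1],
    [0,0,0,0,0,0,-1],
  ],
)

```text
time: 4.3
position: [0.4596, 0.2628, 0.0182]
tool_rot: [0.995, -0.103, -0.0, 0.0]
ft_force: [-0.8, 6.7, 0.4]
grip_width: 0.0359
```

```bash
cat > kin.py <<'E'
from h import *
from scipy.optimize import least_squares
def load_log():
    D=np.array([eval(l,{'np':np}) for l in open('log.txt')]);return D
def fk(q,k,s4=1):
    d1,a1,a2,d4,a3,d6=k
    Rz=lambda a:R.from_euler('z',a);Ry=lambda a:R.from_euler('y',a)
    r=Rz(q[0]);p=np.array([0,0,d1])+r.apply([a1,0,0])
    r=r*Ry(q[1]);p=p+r.apply([0,0,a2])
    r=r*Ry(q[2]);p=p+r.apply([a3,0,d4])
    r=r*Rz(s4*q[3])*Ry(q[4])
    r=r*Rz(q[5]+PHI);p=p+r.apply([0,0,d6])
    return p,r.as_matrix()
PHI=np.pi/2
E
python3 - <<'E'
from kin import *
import kin
D=load_log()
for l in D:
    p,r=fk(l[:6],[.3,0,.4,.4,0,.2]);print(np.round(r.T@l[9:].reshape(3,3),2).tolist())
f=lambda k:np.concatenate([fk(l[:6],k)[0]-l[6:9] for l in D])
for x0 in ([.3,0,.4,.4,0,.2],[.15,.15,.5,.4,0,.3]):
    s=least_squares(f,x0);print(s.x,np.abs(s.fun).max())
E
```

```text
[[1.0, -0.0, 0.0], [0.0, 1.0, 0.0], [-0.0, -0.0, 1.0]]
[[1.0, 0.0, -0.0], [-0.0, 1.0, -0.0], [0.0, 0.0, 1.0]]
[[1.0, 0.0, -0.0], [-0.0, 1.0, -0.0], [0.0, 0.0, 1.0]]
[[1.0, -0.0, 0.0], [-0.0, 1.0, -0.0], [-0.0, 0.0, 1.0]]
[4.01956287 0.00800544 0.58891859 0.38758546 0.1094138  4.05757286] 0.11193926603184085
[4.01956553 0.00800545 0.58891858 0.38758546 0.10941379 4.05757552] 0.11193927052194369
```

carry_out(
  series=[
    [0,0,-15,0,0,0,-1],
    [0,0,-40,0,0,0,-1],
    [0,0,-80,0,0,0,-1],
    [0,0,-110,0,0,0,-1],
    [0,0,-110,0,0,0,-1],
  ],
)

```text
time: 4.92
position: [0.461, 0.2632, 0.1306]
tool_rot: [0.995, -0.103, 0.002, -0.001]
ft_force: [-0.5, -0.4, -0.5]
grip_width: 0.0358
```

```bash
cat > kin.py <<'E'
from h import *
from scipy.optimize import least_squares
def load_log():
    D=np.array([eval(l,{'np':np}) for l in open('log.txt')]);return D
def fk(q,k,d6=None):
    d1,a1,a2x,a2,a3,d4=k[:6]; d6=k[6]
    Rz=lambda a:R.from_euler('z',a);Ry=lambda a:R.from_euler('y',a)
    r=Rz(q[0]);p=np.array([0,0,d1])+r.apply([a1,0,0])
    r=r*Ry(q[1]);p=p+r.apply([a2x,0,a2])
    r=r*Ry(q[2]);p=p+r.apply([a3,0,d4])
    r=r*Rz(q[3])*Ry(q[4])
    r=r*Rz(q[5]+np.pi/2);p=p+r.apply([0,0,d6])
    return p,r.as_matrix()
E
python3 - <<'E'
from kin import *
st(); rows(([.51,0,.12],down(-57.7)))
D=load_log()
f=lambda k:np.concatenate([fk(l[:6],list(k)+[.25])[0]-l[6:9] for l in D])
s=least_squares(f,[.4,0,0,.5,0,.4]);print(np.round(s.x,4),np.abs(s.fun).max(),np.linalg.svd(s.jac)[1])
E
```

```text
t 4.92 q [ 3.080e-01  5.330e-01  1.759e+00 -1.000e-03  8.440e-01  2.086e+00] p [0.461  0.2632 0.1306] w 0.035787843014762066 F [-0.5 -0.4 -0.5]
[[ 0.979 -0.204  0.005]
 [-0.204 -0.979  0.001]
 [ 0.005 -0.002 -1.   ]]
[101.7 247.7  10.6] [-0.2 -0.2 45.9]
[ 2.187e-01 -1.000e-04  0.000e+00  5.879e-01  1.140e-01  3.917e-01] 0.11064162022092316 [3.84655126 3.84655125 0.40389191 0.40389191 0.20227403 0.20227402]
```

```bash
sed -i 's/\[a1,0,0\]/[a1,k[7],0]/' kin.py; python3 - <<'E'
from kin import *
D=load_log()
f=lambda k:np.concatenate([fk(l[:6],list(k[:6])+[.25,k[6]])[0]-l[6:9] for l in D])
s=least_squares(f,[.4,0,0,.5,0,.4,.1]);print(np.round(s.x,4),np.abs(s.fun).max(),np.linalg.svd(s.jac)[1])
E
```

```text
[ 2.187e-01 -1.000e-04  0.000e+00  5.879e-01  1.140e-01  3.917e-01
  1.110e-01] 0.00028521486137350616 [3.84655126 3.84655125 2.23606798 0.40389191 0.4038919  0.20227403
 0.20227402]
```

```bash
cat >> kin.py <<'E'
K0=[2.187e-01,-1e-4,0,.5879,.114,.3917,.25,.111]
LO=[-3.08,-.75,.22,-1.43,0,-2.85];HI=[3.08,2.2,2.44,4.57,2.65,2.85]
def ik(p,Rt,d6=.25,q0=None,n=30):
    K=list(K0);K[6]=d6;K[0]+=d6-.25
    def f(q):
        P,r=fk(q,K);return np.r_[(P-p)*5,R.from_matrix(r.T@Rt).as_rotvec()]
    S=[];rng=np.random.default_rng(0)
    for i in range(n):
        x0=np.array(q0) if (q0 is not None and i==0) else rng.uniform(LO,HI)
        s=least_squares(f,np.clip(x0,np.array(LO)+1e-3,np.array(HI)-1e-3),bounds=(LO,HI))
        if s.cost<1e-8 and not any(np.abs(s.x-t).max()<.05 for t in S):S.append(s.x)
    return S
E
python3 - <<'E'
from kin import *
yaw=-57.7
B=np.array([.514,-.289,0]);f=np.array([np.cos(np.radians(yaw)),np.sin(np.radians(yaw)),0])
for d6 in (.2,.25,.3):
  for tl in (35,45):
    Rt=down(yaw,tl);z=Rt[:,2]
    g1=np.array([.51,0,.028])-45*f/1000
    g2=B-.014*f+[0,0,.078]; g3=g2-.16*f+[0,0,.012]
    for g in (g1,g2,g3):
        print(d6,tl,[np.round(s,2).tolist() for s in ik(g+.019*z,Rt,d6)])
E
```

```text
0.2 35 []
0.2 35 [[-0.63, 0.69, 1.92, 4.52, 0.22, -2.63]]
0.2 35 [[-0.45, 0.62, 2.21, 4.09, 0.38, -2.01]]
0.2 45 [[0.08, 0.83, 2.04, 4.51, 0.69, -1.94]]
0.2 45 [[-0.61, 0.73, 1.97, 3.92, 0.41, -2.01]]
0.2 45 [[-0.41, 0.68, 2.26, 3.88, 0.63, -1.76]]
0.25 35 []
0.25 35 [[-0.6, 0.7, 1.98, 4.28, 0.25, -2.36]]
0.25 35 [[-0.41, 0.65, 2.26, 4.01, 0.44, -1.88]]
0.25 45 [[0.16, 0.87, 2.06, 4.53, 0.72, -1.87]]
0.25 45 [[-0.57, 0.75, 2.04, 3.83, 0.49, -1.88]]
0.25 45 [[-0.35, 0.74, 2.32, 3.85, 0.72, -1.65]]
0.3 35 []
0.3 35 [[-0.58, 0.71, 2.04, 4.1, 0.3, -2.15]]
0.3 35 [[-0.35, 0.68, 2.31, 3.95, 0.5, -1.76]]
0.3 45 [[0.24, 0.9, 2.06, 4.56, 0.74, -1.82]]
0.3 45 [[-0.54, 0.79, 2.11, 3.77, 0.58, -1.77]]
0.3 45 [[-0.28, 0.81, 2.37, 3.85, 0.81, -1.54]]
```

```bash
python3 - <<'E'
from kin import *
for yaw in (-45,-30,-15,0):
 for c in ([.5,0.0,.028],[.53,-.0,.028]):
  for d6 in (.2,.3):
   tl=45
   f=np.array([np.cos(np.radians(yaw)),np.sin(np.radians(yaw)),0])
   Rt=down(yaw,tl);z=Rt[:,2]
   g1=np.array(c)-.047*f
   print(yaw,c[:2],d6,[np.round(s,2).tolist() for s in ik(g1+.019*z,Rt,d6,n=16)],'setdown',[np.round(s,2).tolist() for s in ik(np.array([c[0],c[1],.015]),down(yaw),d6,n=12)])
E
```

```text
-45 [0.5, 0.0] 0.2 [[0.03, 0.84, 2.16, 4.08, 0.7, -1.73]] setdown [[-0.22, 0.72, 1.89, -0.0, 0.53, 2.13]]
-45 [0.5, 0.0] 0.3 [[0.18, 0.94, 2.22, 4.1, 0.8, -1.55]] setdown [[-0.22, 0.72, 1.89, -0.0, 0.53, 2.13]]
-45 [0.53, -0.0] 0.2 [[0.03, 0.84, 2.09, 4.16, 0.65, -1.84]] setdown [[-0.21, 0.74, 1.81, -0.0, 0.59, 2.15]]
-45 [0.53, -0.0] 0.3 [[0.17, 0.92, 2.15, 4.16, 0.75, -1.65]] setdown [[-0.21, 0.74, 1.81, -0.0, 0.59, 2.15]]
-30 [0.5, 0.0] 0.2 [[-0.07, 0.87, 2.26, 3.61, 0.77, -1.58]] setdown [[-0.22, 0.72, 1.89, -0.0, 0.53, 1.87]]
-30 [0.5, 0.0] 0.3 [[0.04, 1.02, 2.38, 3.61, 1.01, -1.41]] setdown [[-0.22, 0.72, 1.89, -0.0, 0.53, 1.87]]
-30 [0.53, -0.0] 0.2 [[-0.06, 0.85, 2.18, 3.66, 0.68, -1.65]] setdown [[-0.21, 0.74, 1.81, -0.0, 0.59, 1.88]]
-30 [0.53, -0.0] 0.3 [[0.04, 0.97, 2.3, 3.64, 0.9, -1.48]] setdown [[-0.21, 0.74, 1.81, -0.0, 0.59, 1.88]]
-15 [0.5, 0.0] 0.2 [[-0.2, 0.89, 2.32, 3.2, 0.86, -1.57]] setdown [[-0.22, 0.72, 1.89, -0.0, 0.53, 1.61]]
-15 [0.5, 0.0] 0.3 [] setdown [[-0.22, 0.72, 1.89, -0.0, 0.53, 1.61]]
-15 [0.53, -0.0] 0.2 [[-0.19, 0.86, 2.24, 3.22, 0.75, -1.57]] setdown [[-0.21, 0.74, 1.81, -0.0, 0.59, 1.62]]
-15 [0.53, -0.0] 0.3 [[-0.17, 1.05, 2.41, 3.22, 1.1, -1.54]] setdown [[-0.21, 0.74, 1.81, -0.0, 0.59, 1.62]]
0 [0.5, 0.0] 0.2 [[-0.35, 0.9, 2.35, 2.83, 0.89, -1.62]] setdown [[-0.22, 0.72, 1.89, -0.0, 0.53, 1.35]]
0 [0.5, 0.0] 0.3 [] setdown [[-0.22, 0.72, 1.89, -0.0, 0.53, 1.35]]
0 [0.53, -0.0] 0.2 [[-0.32, 0.87, 2.27, 2.82, 0.78, -1.57]] setdown [[-0.21, 0.74, 1.81, -0.0, 0.59, 1.36]]
0 [0.53, -0.0] 0.3 [] setdown [[-0.21, 0.74, 1.81, -0.0, 0.59, 1.36]]
```

```bash
python3 - <<'E'
from kin import *
rows(([.52,0,.13],down(-40)),([.52,0,.012],down(-40)))
E
```

```text
[111.5 245.6   0.6] [-0.2 -0.2 28.2]
[111.  245.9 118.6] [-0.2 -0.2 28.2]
```

carry_out(
  series=[
    [25,55,0,0,0,6,-1],
    [50,110,0,0,0,13,-1],
    [75,165,0,0,0,20,-1],
    [98,215,10,0,0,28,-1],
    [111,246,40,0,0,28,-1],
    [111,246,80,0,0,28,-1],
    [111,246,105,0,0,28,-1],
    [111,246,118,0,0,28,-1],
  ],
)

```text
time: 5.92
position: [0.518, -0.0, 0.0102]
tool_rot: [0.94, -0.341, -0.0, -0.001]
ft_force: [0.6, -0.3, -0.9]
grip_width: 0.0361
```

carry_out(
  series=[
    [0,0,0,0,0,0,-1],
    [0,0,0,0,0,0,-1],
  ],
)

```text
time: 6.18
position: [0.518, 0.0001, 0.0104]
tool_rot: [0.94, -0.34, -0.0, -0.001]
ft_force: [0.8, -0.3, -1.5]
grip_width: 0.0356
```

```bash
python3 - <<'E'
from kin import *
st()
rows(([.52,0,.012],down(-40)))
E
```

```text
t 6.17 q [-0.217  0.739  1.846  0.004  0.556  2.046] p [5.18e-01 1.00e-04 1.04e-02] w 0.03560696251531599 F [ 0.8 -0.3 -1.5]
[[ 0.768 -0.64   0.   ]
 [-0.64  -0.768  0.002]
 [-0.001 -0.002 -1.   ]]
[ 1.6 -1.2 -1.6] [-0.1  0.1  0.2]
```

carry_out(
  series=[
    [0,0,0,0,0,0,1],
    [0,0,0,0,0,0,1],
    [0,0,0,0,0,0,1],
    [0,0,0,0,0,0,1],
    [0,0,0,0,0,0,1],
    [0,0,-30,0,0,0,1],
    [0,0,-90,0,0,0,1],
    [0,0,-150,0,0,0,1],
  ],
)

```text
time: 7.18
position: [0.5174, -0.0002, 0.1615]
tool_rot: [0.94, -0.341, -0.001, -0.001]
ft_force: [1.6, 0.1, -1.0]
grip_width: 0.0867
```

carry_out(
  series=[
    [-40,0,-60,0,0,0,1],
    [-40,0,-60,0,0,0,1],
  ],
)

```text
time: 7.42
position: [0.4869, 0.0261, 0.2249]
tool_rot: [0.94, -0.34, 0.002, -0.001]
ft_force: [0.1, 0.0, -0.3]
grip_width: 0.0874
```

```bash
python3 - <<'E'
from kin import *
st()
snap('wrist','w3.png');snap('top','top3.png')
i=cv2.imread('pics/w3.png');cv2.imwrite('pics/z7.png',cv2.resize(i[60:300,130:390],None,fx=2.5,fy=2.5,interpolation=cv2.INTER_CUBIC))
E
```

```text
t 7.42 q [-0.178  0.339  1.769  0.003  1.03   2.086] p [0.4869 0.0261 0.2249] w 0.08739354081249606 F [ 0.1  0.  -0.3]
[[ 0.769 -0.639  0.004]
 [-0.639 -0.769  0.001]
 [ 0.002 -0.004 -1.   ]]
```

View pics/z7.png

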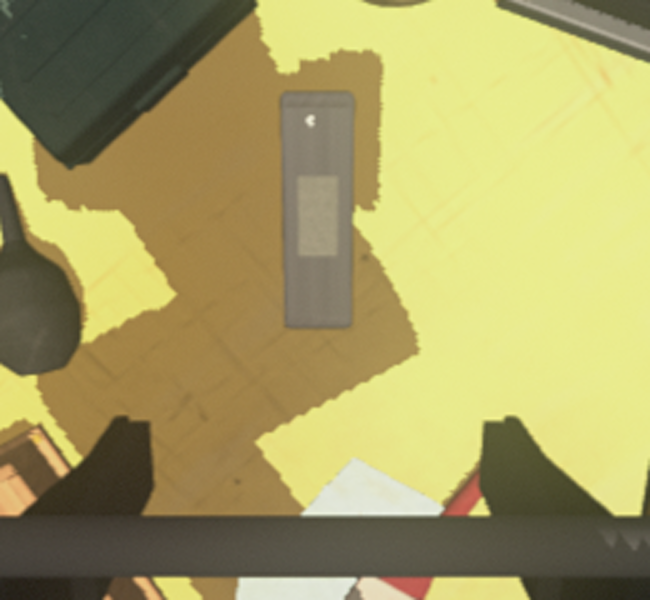

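```bash
cat >> kin.py <<'E'
def seq(qs,d6):
    K=list(K0);K[6]=d6;K[0]+=d6-.25
    o=robot.get_obs();R0=rot(o['tool_rot']);p0=o['position']
    for q in qs:
        P,r=fk(q,K)
        print(np.round(P,3),np.round(r[:,2],2),np.round(R0.T@(P-p0)*1000).astype(int),np.round(R.from_matrix(R0.T@r).as_rotvec(degrees=True)).astype(int))
E
python3 - <<'E'
from fit import *
from kin import *
w=load('w3')
cv=lambda P,s,o:(np.array(P)+.5)/s-.5+np.array(o)
L=np.array([(60,18,40),(60,-18,40),(-60,-18,40),(-60,18,40)])/1000
U=cv([(281,93),(354,93),(352,327),(286,327)],2.5,(130,60))
p,r=fit([(w,L,U)],[.52,0,-.7]);print(p,np.degrees(p[2]));print(r)
yaw=np.degrees(p[2]);f=np.array([np.cos(p[2]),np.sin(p[2]),0]);c=np.array([p[0],p[1],.028])
Rt=down(yaw,45);z=Rt[:,2];g=c-.047*f+.019*z
q0=robot.get_obs()['q']
K=list(K0)
for d6 in (.2,.25,.3):
    print(d6,'grasp',[np.round(s,2) for s in ik(g,Rt,d6,n=12)],'pre',[np.round(s,2) for s in ik(g-.1*z+[0,0,.05],Rt,d6,n=12)])
qt=ik(g-.1*z+[0,0,.05],Rt,.25,n=12)[0]
qs=[]
for s in np.linspace(0,1,21)[1:]:
    q=q0+(qt-q0)*s; q[4]=q[4]-.3*np.sin(np.pi*s); qs.append(q)
seq(qs,.25)
E
```

```text
[ 0.51633404 -0.00074306 -0.68771169] -39.40297738524014
[[-0.36939103 -0.88333464]
 [ 0.40865243 -1.10890902]
 [ 0.28350304  1.16238191]
 [-0.33048054  1.315561  ]]
0.2 grasp [array([-0.  ,  0.84,  2.16,  3.93,  0.68, -1.71])] pre [array([ 0.13,  0.51,  2.21,  4.43,  0.57, -2.16])]
0.25 grasp [array([ 0.06,  0.89,  2.2 ,  3.92,  0.75, -1.62])] pre [array([ 0.21,  0.55,  2.25,  4.39,  0.62, -2.03])]
0.3 grasp [array([ 0.13,  0.95,  2.24,  3.93,  0.82, -1.52])] pre [array([ 0.3 ,  0.6 ,  2.29,  4.39,  0.67, -1.92])]
[0.499 0.078 0.215] [ 0.07  0.17 -0.98] [-24 -48   7] [10 -3 -6]
[0.513 0.124 0.216] [ 0.15  0.32 -0.94] [-42 -93   7] [ 20  -3 -10]
[0.529 0.162 0.221] [ 0.24  0.43 -0.87] [ -55 -132    2] [ 29  -2 -14]
[0.545 0.192 0.229] [ 0.33  0.51 -0.8 ] [ -62 -165   -7] [ 37   1 -16]
[0.56  0.212 0.238] [ 0.42  0.55 -0.72] [ -63 -190  -15] [ 44   5 -17]
[0.574 0.225 0.246] [ 0.51  0.57 -0.65] [ -61 -209  -23] [ 49  10 -17]
[0.585 0.231 0.252] [ 0.59  0.56 -0.59] [ -56 -221  -29] [ 52  14 -16]
[0.594 0.232 0.255] [ 0.66  0.52 -0.54] [ -50 -228  -32] [ 54  19 -15]
[0.6   0.229 0.254] [ 0.72  0.48 -0.51] [ -43 -229  -32] [ 54  24 -13]
[0.603 0.222 0.251] [ 0.77  0.42 -0.49] [ -37 -225  -28] [ 54  29 -11]
[0.602 0.213 0.246] [ 0.81  0.35 -0.48] [ -31 -218  -23] [ 52  33 -10]
[0.599 0.202 0.238] [ 0.83  0.28 -0.48] [ -27 -208  -15] [50 36 -8]
[0.593 0.189 0.229] [ 0.85  0.2  -0.49] [ -23 -194   -6] [46 40 -6]
[0.583 0.174 0.218] [ 0.86  0.11 -0.5 ] [ -21 -176    5] [42 43 -5]
[0.571 0.158 0.206] [ 0.85  0.02 -0.53] [ -20 -155   17] [37 45 -3]
[0.554 0.14  0.193] [ 0.83 -0.07 -0.55] [ -21 -131   30] [31 47 -2]
[0.532 0.121 0.179] [ 0.79 -0.17 -0.59] [ -26 -102   44] [24 48 -1]
[0.506 0.101 0.164] [ 0.73 -0.27 -0.63] [-34 -70  59] [17 48 -1]
[0.474 0.082 0.149] [ 0.65 -0.36 -0.67] [-46 -35  73] [ 9 47  0]
[0.436 0.065 0.135] [ 0.55 -0.45 -0.71] [-65   2  87] [ 0 45  0]
```

carry_out(
  series=[
    [-24,-48,0,10,-3,-6,1],
    [-42,-93,0,20,-3,-10,1],
    [-55,-132,-2,29,-2,-14,1],
    [-62,-165,-7,37,1,-16,1],
    [-63,-190,-15,44,5,-17,1],
    [-61,-209,-23,49,10,-17,1],
    [-56,-221,-29,52,14,-16,1],
    [-50,-228,-32,54,19,-15,1],
  ],
)

```text
time: 8.52
position: [0.5944, 0.2317, 0.252]
tool_rot: [0.86, -0.18, 0.302, -0.369]
ft_force: [-0.2, 1.1, 0.1]
grip_width: 0.0871
```

```bash
python3 - <<'E'
from kin import *
st()
D=load_log()
f=lambda k:np.concatenate([fk(l[:6],k)[0]-l[6:9] for l in D])
s=least_squares(f,K0);print(np.round(s.x,4).tolist(),np.abs(s.fun).max())
E
```

```text
t 8.53 q [-0.103  0.446  2.083  1.857  0.663  0.238] p [0.5944 0.2317 0.252 ] w 0.0870966397530084 F [-0.2  1.1  0.1]
[[ 0.753 -0.087  0.653]
 [-0.533 -0.663  0.527]
 [ 0.387 -0.744 -0.545]]
[0.2742, 0.0, -0.0, 0.588, 0.1141, 0.3917, 0.3055, 0.111] 1.4305101547762433e-10
```

```bash
python3 - <<'E'
from kin import *
yaw=-39.5;a=np.radians(yaw);f=np.array([np.cos(a),np.sin(a),0]);c=np.array([.5172,-.0004,.028])
Rt=down(yaw,45);z=Rt[:,2];g=c-.047*f+.019*z
q0=robot.get_obs()['q']
qt=ik(g-.09*z+[0,0,.03],Rt,.3055,n=12)[0];print(np.round(qt,2))
for b in (.06,.03,0): print(np.round(ik(g-b*z,Rt,.3055,n=10),2))
qs=[]
for s in np.linspace(0,1,14)[1:]:
    q=q0+(qt-q0)*s; q[4]-=.15*np.sin(np.pi*s); qs.append(q)
seq(qs,.3055)
E
```

```text
[ 0.29  0.69  2.3   4.27  0.71 -1.77]
[[ 0.24  0.84  2.29  4.08  0.78 -1.58]]
[[ 0.19  0.9   2.27  4.    0.8  -1.54]]
[[ 0.14  0.95  2.24  3.94  0.82 -1.52]]
[0.603 0.229 0.247] [ 0.7   0.48 -0.53] [6 5 7] [-1  4  0]
[0.608 0.222 0.239] [ 0.74  0.42 -0.53] [10 15 11] [-3  7  0]
[0.609 0.214 0.228] [ 0.77  0.35 -0.54] [11 28 13] [-6 10  0]
[0.606 0.205 0.215] [ 0.78  0.29 -0.55] [ 8 44 14] [-9 13  0]
[0.6   0.196 0.201] [ 0.79  0.22 -0.57] [ 3 62 12] [-12  15   0]
[0.591 0.185 0.186] [ 0.79  0.15 -0.6 ] [-3 80  9] [-16  17   0]
[0.579 0.173 0.172] [ 0.78  0.08 -0.62] [-11  99   3] [-20  18  -1]
[0.565 0.16  0.159] [ 0.77  0.   -0.64] [-20 120  -6] [-25  20  -1]
[0.549 0.144 0.146] [ 0.75 -0.08 -0.66] [-29 141 -18] [-30  21  -2]
[0.529 0.126 0.135] [ 0.72 -0.16 -0.68] [-39 163 -35] [-35  22  -3]
[0.505 0.106 0.124] [ 0.68 -0.26 -0.69] [-50 186 -55] [-41  23  -4]
[0.476 0.084 0.115] [ 0.62 -0.35 -0.7 ] [-63 210 -81] [-48  23  -6]
[0.442 0.061 0.108] [ 0.55 -0.45 -0.71] [ -80  233 -111] [-55  22  -7]
```

carry_out(
  series=[
    [6,5,5,-1,4,0,1],
    [10,15,8,-3,7,0,1],
    [11,28,8,-6,10,0,1],
    [8,44,7,-9,13,0,1],
    [3,62,5,-12,15,0,1],
    [-3,80,2,-16,17,0,1],
    [-11,99,-3,-20,18,-1,1],
    [-20,120,-10,-25,20,-1,1],
  ],
)

```text
time: 9.52
position: [0.5613, 0.1562, 0.157]
tool_rot: [0.857, -0.295, 0.4, -0.133]
ft_force: [0.2, 0.5, -0.8]
grip_width: 0.0871
```

```bash
cat > plan.py <<'E'
from kin import *
yaw=-39.5;a=np.radians(yaw);f=np.array([np.cos(a),np.sin(a),0]);c=np.array([.5172,-.0004,.028])
Rt=down(yaw,45);z=Rt[:,2];g=c-.047*f+.019*z
E
python3 - <<'E'
from plan import *
q0=st()['q']
qt=ik(g-.09*z+[0,0,.03],Rt,.3055,n=12)[0];print(np.round(qt,2))
qs=[]
for s in np.linspace(0,1,7)[1:]:
    q=q0+(qt-q0)*s; qs.append(q)
seq(qs,.3055)
E
```

```text
t 9.53 q [ 0.141  0.595  2.221  3.365  0.551 -1.011] p [0.5613 0.1562 0.157 ] w 0.08708337660749782 F [ 0.2  0.5 -0.8]
[[ 0.505 -0.4    0.765]
 [-0.613 -0.79  -0.008]
 [ 0.608 -0.465 -0.644]]
[ 0.29  0.69  2.3   4.27  0.71 -1.77]
[0.55  0.143 0.149] [ 0.75 -0.08 -0.65] [-3 19 -3] [-4  2 -1]
[0.535 0.128 0.14 ] [ 0.73 -0.15 -0.66] [-6 40 -9] [-8  3 -3]
[0.517 0.112 0.132] [ 0.7  -0.22 -0.68] [-11  64 -17] [-12   4  -4]
[0.496 0.095 0.123] [ 0.66 -0.3  -0.69] [-16  90 -28] [-17   5  -6]
[0.471 0.078 0.115] [ 0.61 -0.38 -0.7 ] [-23 117 -42] [-23   5  -8]
[0.442 0.061 0.108] [ 0.55 -0.45 -0.71] [-32 145 -59] [-28   5 -10]
```

carry_out(
  series=[
    [-3,19,-3,-4,2,-1,1],
    [-6,40,-9,-8,3,-3,1],
    [-11,64,-17,-12,4,-4,1],
    [-16,90,-28,-17,5,-6,1],
    [-23,117,-42,-23,5,-8,1],
    [-32,145,-59,-28,5,-10,1],
    [-32,145,-59,-28,5,-10,1],
  ],
)

```text
time: 10.4
position: [0.4403, 0.0617, 0.1056]
tool_rot: [0.869, -0.313, 0.361, 0.127]
ft_force: [0.2, -0.1, -0.2]
grip_width: 0.0871
```

```bash
python3 - <<'E'
from plan import *
st(); rows((g-.03*z,Rt),(g,Rt))
snap('wrist','w4.png');snap('scene','s4.png')
E
```

```text
t 10.4 q [ 0.292  0.696  2.306  4.247  0.715 -1.739] p [0.4403 0.0617 0.1056] w 0.08714814211060612 F [ 0.2 -0.1 -0.2]
[[ 0.544 -0.636  0.548]
 [-0.452 -0.772 -0.447]
 [ 0.707 -0.005 -0.707]]
[-18.2  -0.7  80.6] [-0.2  0.  -0.2]
[-18.2  -0.5 110.6] [-0.2  0.  -0.2]
```

View pics/w4.png

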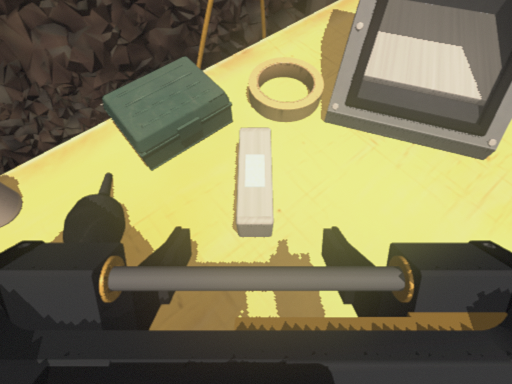

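View pics/s4.png

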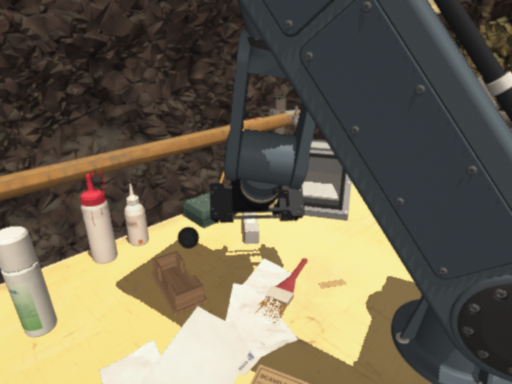

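The wrist view shows the tin centred between the fingers, near end at (255,230). The port is in view at top right.

carry_out(
  series=[
    [-9,0,30,0,0,0,1],
    [-18,0,60,0,0,0,1],
    [-18,0,85,0,0,0,1],
    [-18,0,105,0,0,0,1],
    [-18,0,110,0,0,0,1],
    [-18,0,110,0,0,0,1],
  ],
)

```text
time: 11.25
position: [0.4936, 0.0209, 0.0166]
tool_rot: [0.868, -0.313, 0.363, 0.126]
ft_force: [-0.1, 0.5, 0.5]
grip_width: 0.087
```

carry_out(
  series=[
    [0,0,0,0,0,0,-1],
    [0,0,0,0,0,0,-1],
    [0,0,0,0,0,0,-1],
    [0,0,0,0,0,0,-1],
    [0,0,0,0,0,0,-1],
    [0,0,0,0,0,0,-1],
    [0,0,0,0,0,0,-1],
    [0,0,0,0,0,0,-1],
  ],
  force=40,
)

```text
time: 12.25
position: [0.4936, 0.0209, 0.0165]
tool_rot: [0.868, -0.313, 0.363, 0.126]
ft_force: [0.5, 0.3, 0.4]
grip_width: 0.036
```

```bash
python3 - <<'E'
from plan import *
st(); rows((g,Rt))
snap('wrist','w5.png')
E
```

```text
t 12.25 q [ 0.138  0.948  2.245  3.923  0.824 -1.506] p [0.4936 0.0209 0.0165] w 0.03602031818532467 F [0.5 0.3 0.4]
[[ 0.54  -0.636  0.552]
 [-0.453 -0.772 -0.446]
 [ 0.709 -0.009 -0.705]]
[-2.7  1.5  0.1] [-0.4 -0.2 -0.4]
```

View pics/w5.png

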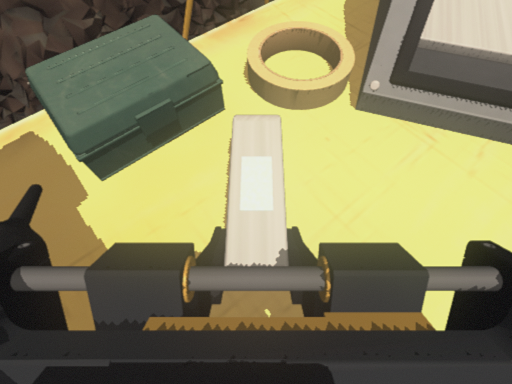

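```bash
cat > ins.py <<'E'
from kin import *
K=[0.2742,0,0,.588,.1141,.3917,.3055,.111]
B=np.array([.514,-.289,0]);YB=-57.7
def M(Rm,p): T=np.eye(4);T[:3,:3]=Rm;T[:3,3]=p;return T
Tt=M(np.array([[.54,-.636,.552],[-.453,-.772,-.446],[.709,-.009,-.705]]),[.4936,.0209,.0165])
u,_,v=np.linalg.svd(Tt[:3,:3]);Tt[:3,:3]=u@v
Rtin=lambda yaw,pitch=0:R.from_euler('ZY',[yaw,pitch],degrees=True).as_matrix()
REL=np.linalg.inv(M(Rtin(-39.5),[.5172,-.0004,0]))@Tt   # tool in tin
TB=M(Rtin(YB),B)
def tool_for(x,z,y=0,dyaw=0,pitch=0):
    T=TB@M(Rtin(dyaw,pitch),[x,y,z])@REL;return T
def IK(T,q0):
    q0=np.clip(q0,np.array(LO)+1e-3,np.array(HI)-1e-3)
    def f(q):
        P,r=fk(q,K);return np.r_[(P-T[:3,3])*5,R.from_matrix(r.T@T[:3,:3]).as_rotvec()]
    s=least_squares(f,q0,bounds=(LO,HI));return s.x,s.cost
E
python3 - <<'E'
from ins import *
print(np.round(REL,3))
q0=robot.get_obs()['q']
for dy in (-10,0,15):
 for z in (.051,.064,.08,.1,.13,.16,.19):
  q=q0;out=[]
  for x in (.033,0,-.03,-.06,-.09,-.12,-.15,-.18):
    q2,c=IK(tool_for(x,z,dyaw=dy),q)
    if c<1e-8: q=q2
    out.append('%.2f/%.2f'%(q2[2],q2[3]) if c<1e-8 else '--')
  print(dy,z,out)
E
```

```text
[[ 0.705  0.     0.709 -0.032]
 [-0.006 -1.     0.007  0.001]
 [ 0.709 -0.009 -0.705  0.016]
 [ 0.     0.     0.     1.   ]]
-10 0.051 ['2.03/4.17', '2.09/4.15', '2.14/4.15', '2.18/4.15', '2.22/4.16', '2.26/4.18', '2.29/4.22', '2.32/4.26']
-10 0.064 ['2.03/4.22', '2.09/4.20', '2.14/4.19', '2.18/4.19', '2.22/4.20', '2.26/4.22', '2.29/4.25', '2.32/4.30']
-10 0.08 ['2.03/4.27', '2.09/4.25', '2.13/4.24', '2.18/4.24', '2.22/4.25', '2.26/4.27', '2.29/4.31', '2.31/4.35']
-10 0.1 ['2.03/4.35', '2.08/4.33', '2.13/4.32', '2.17/4.32', '2.21/4.33', '2.25/4.35', '2.28/4.38', '2.31/4.43']
-10 0.13 ['2.01/4.49', '2.07/4.46', '2.11/4.45', '2.16/4.44', '2.20/4.45', '2.23/4.48', '2.26/4.51', '2.29/4.55']
-10 0.16 ['--', '--', '--', '--', '--', '--', '--', '--']
-10 0.19 ['--', '--', '--', '--', '--', '--', '--', '--']
0 0.051 ['2.12/3.75', '2.18/3.75', '2.23/3.75', '2.28/3.76', '2.33/3.78', '2.37/3.81', '2.41/3.84', '2.44/3.89']
0 0.064 ['2.12/3.79', '2.18/3.78', '2.23/3.78', '2.28/3.79', '2.33/3.81', '2.37/3.84', '2.41/3.87', '2.44/3.92']
0 0.08 ['2.11/3.83', '2.17/3.82', '2.23/3.82', '2.28/3.83', '2
[... 420 characters left out ...]
2.16/4.38', '2.20/4.37', '2.24/4.38', '2.28/4.41', '2.31/4.45', '2.34/4.50']
15 0.051 ['2.20/3.18', '2.27/3.21', '2.34/3.24', '2.40/3.26', '--', '--', '--', '--']
15 0.064 ['2.20/3.19', '2.27/3.21', '2.34/3.24', '2.40/3.27', '--', '--', '--', '--']
15 0.08 ['2.20/3.19', '2.27/3.22', '2.33/3.25', '2.39/3.28', '--', '--', '--', '--']
15 0.1 ['2.19/3.19', '2.26/3.23', '2.32/3.26', '2.38/3.29', '--', '--', '--', '--']
15 0.13 ['2.18/3.21', '2.25/3.24', '2.31/3.28', '2.36/3.32', '2.42/3.35', '--', '--', '--']
15 0.16 ['2.16/3.23', '2.22/3.27', '2.28/3.32', '2.34/3.36', '2.39/3.40', '--', '--', '--']
15 0.19 ['2.13/3.27', '2.20/3.33', '2.25/3.39', '2.31/3.44', '2.36/3.50', '2.40/3.56', '--', '--']
```

```bash
cat >> ins.py <<'E'
def wps(L):
    o=robot.get_obs();T0=M(rot(o['tool_rot']),o['position']);q=o['q']
    for w in L:
        T=tool_for(*w);q2,c=IK(T,q);D=np.linalg.inv(T0)@T
        print(w,'ik' ,c<1e-7,np.round(q2,2),np.round(D[:3,3]*1000,1),np.round(R.from_matrix(D[:3,:3]).as_rotvec(degrees=True),1))
        if c<1e-7:q=q2
E
python3 - <<'E'
from ins import *
wps([(-.2426,0,.157,18.2),(-.2426,.04,.157,18.2),(-.2326,.1,.14,15),(-.21,.1,.08,7),(-.19,.1,.04,2),(-.17,.1,0,-2),(-.17,.07,0,-2)])
E
```

```text
(-0.2426, 0, 0.157, 18.2) ik True [ 0.14  0.95  2.24  3.93  0.82 -1.51] [-0.3 -0.2 -0.2] [-0.  0. -0.]
(-0.2426, 0.04, 0.157, 18.2) ik True [ 0.14  0.83  2.25  4.    0.75 -1.62] [ 28.1  -0.6 -28.4] [-0.  0. -0.]
(-0.2326, 0.1, 0.14, 15) ik True [ 0.12  0.66  2.25  4.22  0.65 -1.85] [ 73.8  16.4 -67.8] [-2.3  0.   2.2]
(-0.21, 0.1, 0.08, 7) ik True [ 0.04  0.66  2.31  4.21  0.7  -1.77] [ 76.6  76.1 -65.7] [-8.   0.1  7.9]
(-0.19, 0.1, 0.04, 2) ik True [-0.04  0.67  2.35  4.17  0.72 -1.71] [ 82.  117.6 -60.8] [-11.5   0.2  11.4]
(-0.17, 0.1, 0, -2) ik True [-0.14  0.68  2.39  4.09  0.75 -1.64] [ 87.4 159.8 -56. ] [-14.3   0.2  14.2]
(-0.17, 0.07, 0, -2) ik True [-0.14  0.79  2.4   3.99  0.82 -1.5 ] [ 66.2 160.1 -34.8] [-14.3   0.2  14.2]
```

carry_out(
  series=[
    [14,0,-14,0,0,0,-1],
    [28,0,-28,0,0,0,-1],
    [55,5,-55,-1,0,1,-1],
    [74,16,-68,-2,0,2,-1],
    [75,46,-67,-5,0,5,-1],
    [77,76,-66,-8,0,8,-1],
    [82,118,-61,-11,0,11,-1],
    [87,160,-56,-14,0,14,-1],
  ],
)

```text
time: 13.3
position: [0.4074, -0.1175, 0.1161]
tool_rot: [0.802, -0.459, 0.334, 0.185]
ft_force: [0.9, -0.4, -2.2]
grip_width: 0.0357
```

carry_out(
  series=[
    [0,0,0,0,0,0,-1],
    [0,0,0,0,0,0,-1],
  ],
)

```text
time: 13.55
position: [0.4075, -0.1174, 0.1158]
tool_rot: [0.802, -0.459, 0.334, 0.185]
ft_force: [0.1, -0.2, -2.3]
grip_width: 0.0356
```

```bash
python3 - <<'E'
from ins import *
st()
snap('wrist','w6.png');snap('top','t6.png')
i=cv2.imread('pics/t6.png');cv2.imwrite('pics/z9.png',cv2.resize(i[110:250,220:420],None,fx=4,fy=4,interpolation=cv2.INTER_CUBIC))
E
```

```text
t 13.55 q [-0.152  0.683  2.395  4.066  0.744 -1.628] p [ 0.4075 -0.1174  0.1158] w 0.03564453007998112 F [ 0.1 -0.2 -2.3]
[[ 0.355 -0.86   0.366]
 [-0.613 -0.51  -0.603]
 [ 0.706 -0.01  -0.709]]
```

View pics/w6.png

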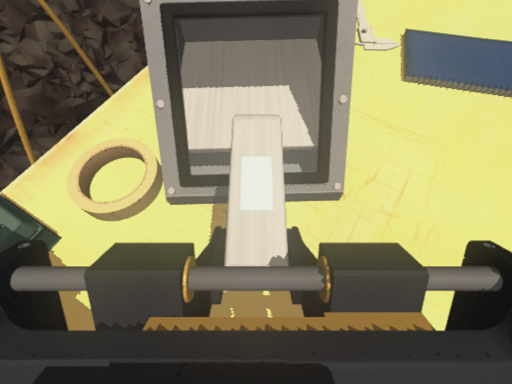

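View pics/z9.png

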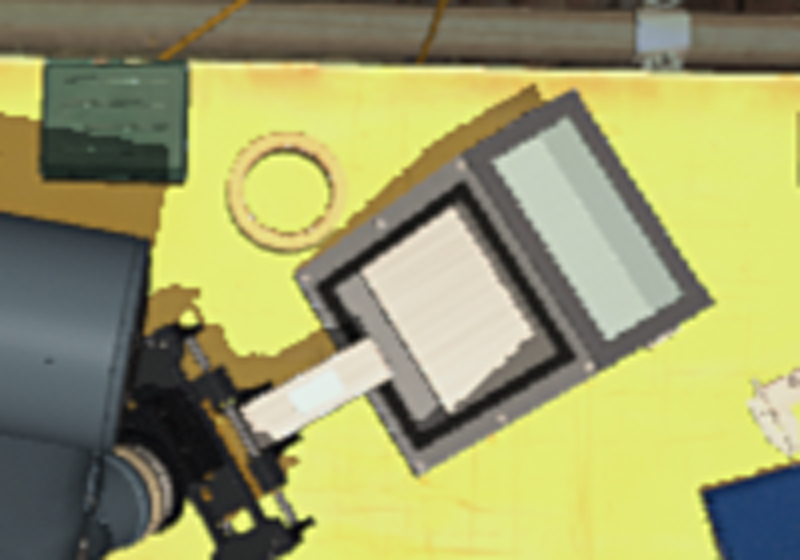

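```bash
python3 - <<'E'
from ins import *
def draw(name,out,crop,s):
    w=load(name);i=cv2.imread('pics/%s.png'%name)
    x0,y0,x1,y1=crop;i=cv2.resize(i[y0:y1,x0:x1],None,fx=s,fy=s,interpolation=cv2.INTER_CUBIC)
    sv=np.array([1,0,1])/2**.5;n=np.array([-1,0,1])/2**.5;c=np.array([-45,0,90]);y=np.array([0,1,0])
    def poly(L,col):
        P=(TB[:3,:3]@(np.array(L,float).T/1000)).T+TB[:3,3]
        q=((proj(w,P)+.5-[x0,y0])*s-.5);cv2.polylines(i,[np.round(q*16).astype(np.int32)],True,col,1,cv2.LINE_AA,4)
    poly([(25,100,160),(25,-100,160),(-115,-100,20),(-115,100,20)],(0,0,255))
    poly([c+a*75*sv+b*70*y+4*n for a,b in((1,1),(1,-1),(-1,-1),(-1,1))],(0,255,0))
    poly([(119,94,50),(119,-94,50),(-71,-94,50),(-71,94,50)],(255,0,0))
    poly([(120,100,163),(120,-100,163),(25,-100,163),(25,100,163)],(255,0,255))
    cv2.imwrite(out,i)
draw('w6','pics/o6.png',(130,0,380,240),2.4)
draw('t6','pics/o6t.png',(285,120,405,235),5)
E
```

```text
(no output)
```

View pics/o6.png

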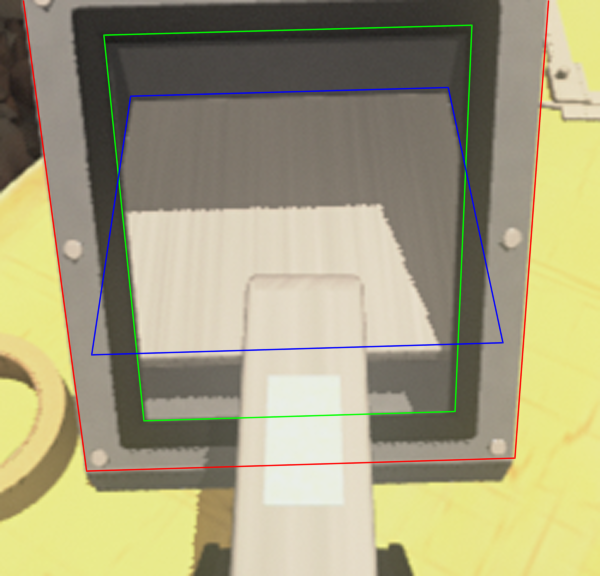

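View pics/o6t.png

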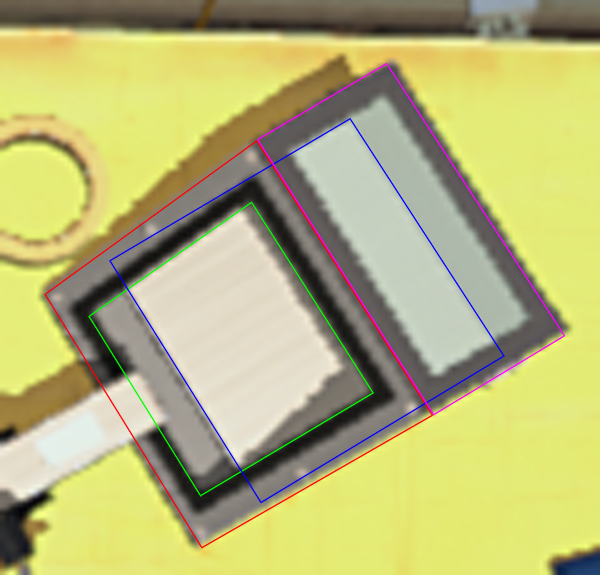

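```bash
python3 - <<'E'
from ins import *
wps([(-.17,.07,0,-1),(-.12,.068,0,-1),(-.07,.068,0,-1),(-.02,.066,0,-1),(.015,.064,0,-1),(.036,.062,0,-1),(.036,.052,0,-1),(.036,.05,0,-1)])
E
```

```text
(-0.17, 0.07, 0, -1) ik True [-0.15  0.8   2.41  3.95  0.84 -1.49] [-20.5   0.7  21.2] [ 0.3  0.2 -0.5]
(-0.12, 0.068, 0, -1) ik True [-0.28  0.78  2.36  3.88  0.79 -1.56] [13.4 -0.6 57.9] [ 0.3  0.2 -0.5]
(-0.07, 0.068, 0, -1) ik True [-0.38  0.76  2.29  3.84  0.71 -1.65] [48.8 -2.  93.3] [ 0.3  0.2 -0.5]
(-0.02, 0.066, 0, -1) ik True [-0.46  0.75  2.2   3.83  0.64 -1.72] [ 82.8  -3.3 130. ] [ 0.3  0.2 -0.5]
(0.015, 0.064, 0, -1) ik True [-0.5   0.75  2.14  3.82  0.58 -1.78] [106.1  -4.2 156.1] [ 0.3  0.2 -0.5]
(0.036, 0.062, 0, -1) ik True [-0.53  0.76  2.1   3.82  0.55 -1.81] [119.6  -4.7 172.4] [ 0.3  0.2 -0.5]
(0.036, 0.052, 0, -1) ik True [-0.53  0.78  2.1   3.8   0.57 -1.78] [112.5  -4.6 179.4] [ 0.3  0.2 -0.5]
(0.036, 0.05, 0, -1) ik True [-0.53  0.79  2.1   3.79  0.58 -1.77] [111.1  -4.6 180.9] [ 0.3  0.2 -0.5]
```

carry_out(
  series=[
    [-10,0,11,0,0,0,-1],
    [-20,1,21,0,0,0,-1],
    [0,0,40,0,0,0,-1],
    [13,-1,58,0,0,0,-1],
    [31,-1,76,0,0,0,-1],
    [49,-2,93,0,0,0,-1],
    [49,-2,93,0,0,0,-1],
  ],
)

```text
time: 14.52
position: [0.4632, -0.2026, 0.0854]
tool_rot: [0.802, -0.459, 0.336, 0.184]
ft_force: [-0.3, -0.2, -1.6]
grip_width: 0.0357
```

```bash
python3 - <<'E'
from ins import *
st()
snap('wrist','w7.png');snap('scene','s7.png')
wps([(-.07,.068,0,-1),(-.02,.066,0,-1),(.015,.064,0,-1),(.036,.062,0,-1),(.036,.052,0,-1),(.036,.05,0,-1)])
E
```

```text
t 14.53 q [-0.374  0.754  2.276  3.865  0.701 -1.656] p [ 0.4632 -0.2026  0.0854] w 0.035692864847695446 F [-0.3 -0.2 -1.6]
[[ 0.353 -0.859  0.37 ]
 [-0.611 -0.511 -0.604]
 [ 0.708 -0.013 -0.706]]
(-0.07, 0.068, 0, -1) ik True [-0.38  0.76  2.29  3.84  0.71 -1.65] [0.7 0.4 0.9] [ 0.3  0.3 -0.4]
(-0.02, 0.066, 0, -1) ik True [-0.46  0.75  2.2   3.83  0.64 -1.72] [34.7 -0.9 37.6] [ 0.3  0.3 -0.4]
(0.015, 0.064, 0, -1) ik True [-0.5   0.75  2.14  3.82  0.58 -1.78] [58.1 -1.8 63.7] [ 0.3  0.3 -0.4]
(0.036, 0.062, 0, -1) ik True [-0.53  0.76  2.1   3.82  0.55 -1.81] [71.5 -2.3 80. ] [ 0.3  0.3 -0.4]
(0.036, 0.052, 0, -1) ik True [-0.53  0.78  2.1   3.8   0.57 -1.78] [64.5 -2.2 87. ] [ 0.3  0.3 -0.4]
(0.036, 0.05, 0, -1) ik True [-0.53  0.79  2.1   3.79  0.58 -1.77] [63.1 -2.2 88.5] [ 0.3  0.3 -0.4]
```

View pics/w7.png

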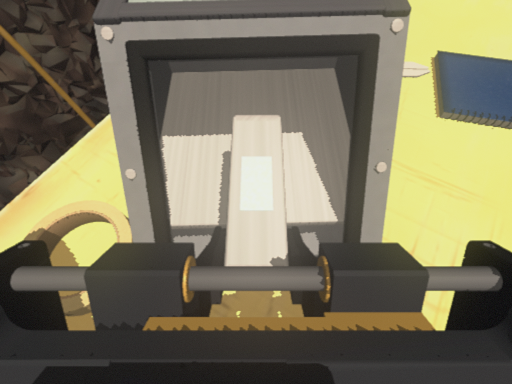

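View pics/s7.png

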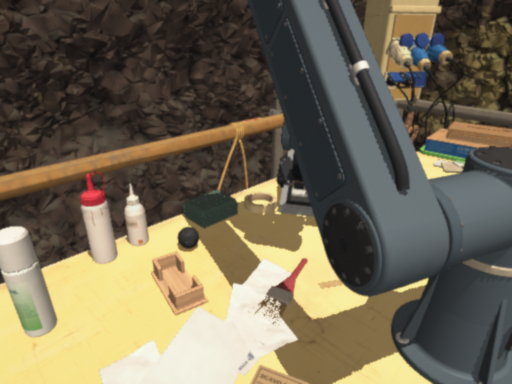

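The wrist view shows the tin centred in the port: sides at u≈232-283, against rim inner edges at about 150 and 345. I'll go on to the deck.

carry_out(
  series=[
    [17,0,19,0,0,0,-1],
    [35,-1,38,0,0,0,-1],
    [47,-1,51,0,0,0,-1],
    [58,-2,64,0,0,0,-1],
    [71,-2,80,0,0,0,-1],
    [68,-2,84,0,0,0,-1],
    [65,-2,87,0,0,0,-1],
    [65,-2,87,0,0,0,-1],
  ],
)

```text
time: 15.62
position: [0.517, -0.2911, 0.0679]
tool_rot: [0.803, -0.458, 0.333, 0.184]
ft_force: [0.1, -0.3, -1.5]
grip_width: 0.0356
```

```bash
python3 - <<'E'
from ins import *
st()
snap('wrist','w8.png');snap('top','t8.png')
i=cv2.imread('pics/t8.png');cv2.imwrite('pics/z10.png',cv2.resize(i[110:250,220:420],None,fx=4,fy=4,interpolation=cv2.INTER_CUBIC))
wps([(.036,.052,0,-1),(.036,.05,0,-1)])
E
```

```text
t 15.62 q [-0.528  0.779  2.101  3.821  0.561 -1.79 ] p [ 0.517  -0.2911  0.0679] w 0.035643664323334025 F [ 0.1 -0.3 -1.5]
[[ 0.358 -0.859  0.367]
 [-0.613 -0.513 -0.601]
 [ 0.704 -0.01  -0.71 ]]
(0.036, 0.052, 0, -1) ik True [-0.53  0.78  2.1   3.8   0.57 -1.78] [ 0.4 -0.3  0.3] [ 0.3  0.4 -0.4]
(0.036, 0.05, 0, -1) ik True [-0.53  0.79  2.1   3.79  0.58 -1.77] [-1.  -0.3  1.8] [ 0.3  0.4 -0.4]
```

View pics/w8.png

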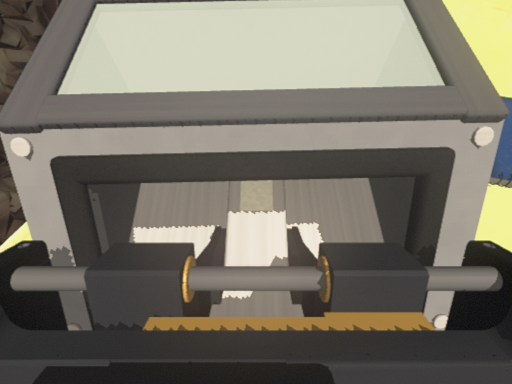

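View pics/z10.png

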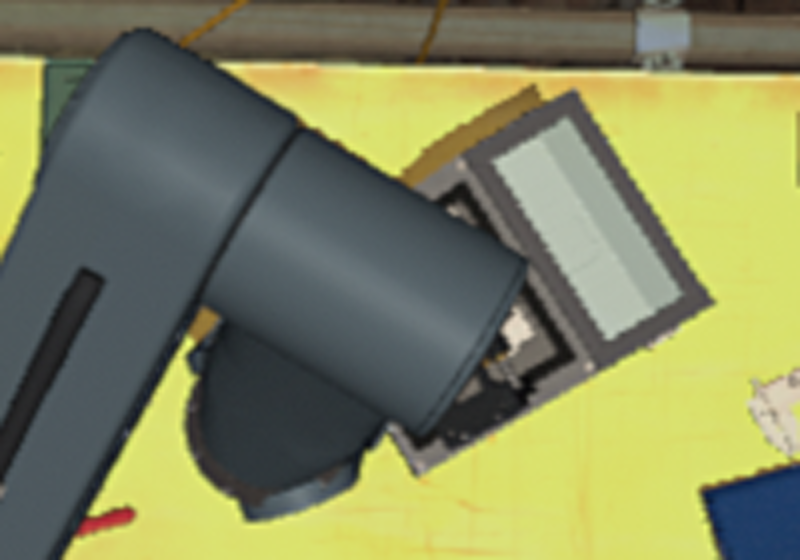

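carry_out(
  series=[
    [-1,0,1,0,0,0,-1],
    [-1,0,2,0,0,0,-1],
    [-1,0,2,0,0,0,-1],
  ],
)

```text
time: 16.1
position: [0.518, -0.292, 0.0668]
tool_rot: [0.803, -0.458, 0.334, 0.184]
ft_force: [0.1, 0.9, 0.8]
grip_width: 0.0358
```

```bash
python3 - <<'E'
from ins import *
st()
wps([(.036,.05,0,-1)])
E
```

```text
t 16.1 q [-0.528  0.783  2.099  3.816  0.565 -1.786] p [ 0.518  -0.292   0.0668] w 0.035818632713600126 F [0.1 0.9 0.8]
[[ 0.357 -0.858  0.368]
 [-0.612 -0.513 -0.602]
 [ 0.705 -0.01  -0.709]]
(0.036, 0.05, 0, -1) ik True [-0.53  0.79  2.1   3.79  0.58 -1.77] [-0.5 -0.2 -0.1] [ 0.3  0.3 -0.4]
```

carry_out(
  series=[
    [0,0,0,0,0,0,0.3],
    [0,0,0,0,0,0,0.3],
    [0,0,0,0,0,0,0.3],
    [0,0,0,0,0,0,0.3],
  ],
)

```text
time: 16.6
position: [0.5181, -0.2921, 0.0668]
tool_rot: [0.803, -0.458, 0.334, 0.184]
ft_force: [0.3, 0.9, -0.2]
grip_width: 0.0558
```

```bash
python3 - <<'E'
from ins import *
o=st();q=o['q']
T=M(rot(o['tool_rot']),o['position'])
for d in (.03,.06,.1,.13):
    X=T.copy();X[:3,3]-=T[:3,2]*d;q,c=IK(X,q);print(d,c<1e-7,np.round(q,2))
X[:3,3]+=[-.04,.06,0.02];q,c=IK(X,q);print(d,c<1e-7,np.round(q,2))
E
```

```text
t 16.6 q [-0.528  0.783  2.099  3.816  0.565 -1.786] p [ 0.5181 -0.2921  0.0668] w 0.055785279797728606 F [ 0.3  0.9 -0.2]
[[ 0.357 -0.858  0.368]
 [-0.612 -0.513 -0.602]
 [ 0.705 -0.01  -0.709]]
0.03 True [-0.5   0.73  2.14  3.87  0.56 -1.82]
0.06 True [-0.47  0.67  2.17  3.93  0.54 -1.86]
0.1 True [-0.43  0.59  2.2   4.04  0.52 -1.94]
0.13 True [-0.4   0.53  2.22  4.15  0.51 -2.03]
0.13 True [-0.26  0.46  2.3   4.3   0.56 -2.06]
```

carry_out(
  series=[
    [0,0,-10,0,0,0,0.3],
    [0,0,-25,0,0,0,0.3],
    [0,0,-45,0,0,0,0.3],
    [0,0,-65,0,0,0,0.3],
    [0,0,-90,0,0,0,0.3],
    [0,0,-110,0,0,0,0.3],
    [0,0,-130,0,0,0,0.3],
    [0,0,-130,0,0,0,0.3],
  ],
)

```text
time: 17.6
position: [0.4696, -0.2125, 0.1603]
tool_rot: [0.803, -0.457, 0.335, 0.184]
ft_force: [0.3, 0.1, 0.2]
grip_width: 0.0567
```

```bash
python3 - <<'E'
from ins import *
o=st()
snap('wrist','w9.png')
T=M(rot(o['tool_rot']),o['position']);X=T.copy();X[:3,3]+=[-.05,.08,0.03];q,c=IK(X,o['q']);print(c<1e-7,np.round(q,2));rows((X[:3,3],X[:3,:3]))
E
```

```text
t 17.6 q [-0.396  0.528  2.222  4.15   0.509 -2.03 ] p [ 0.4696 -0.2125  0.1603] w 0.05668129836889442 F [0.3 0.1 0.2]
[[ 0.357 -0.858  0.37 ]
 [-0.611 -0.514 -0.602]
 [ 0.706 -0.011 -0.708]]
True [-0.2   0.42  2.31  4.41  0.57 -2.12]
[-45.8   1.6 -88.8] [ 0. -0. -0.]
```

View pics/w9.png

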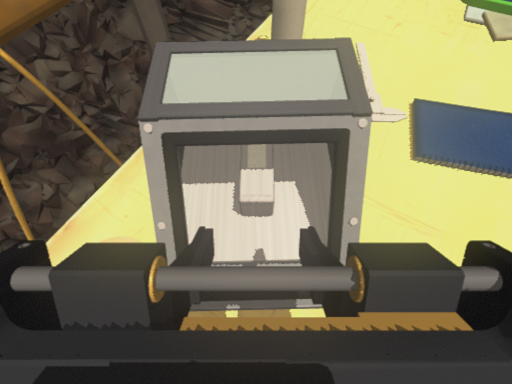

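carry_out(
  series=[
    [-20,0,-40,0,0,0,0.3],
    [-46,0,-89,0,0,0,0.3],
    [-46,0,-89,0,0,0,0.3],
    [-46,0,-89,0,0,0,0.3],
  ],
)

```text
time: 18.15
position: [0.4218, -0.1318, 0.1904]
tool_rot: [0.803, -0.457, 0.335, 0.184]
ft_force: [0.1, -0.8, 0.9]
grip_width: 0.0567
```

```bash
python3 - <<'E'
from ins import *
w=load('w9');inv=np.linalg.inv(TB)
for u,v,z in ((257,214,.05),(257,202,.09),(241,202,.09),(274,202,.09),(257,262,.05)):
    print(u,v,np.round((inv@np.r_[ray(w,u,v,z),1])*1000,1)[:3])
st();snap('wrist','w10.png');snap('top','t10.png')
i=cv2.imread('pics/t10.png');cv2.imwrite('pics/z11.png',cv2.resize(i[110:250,220:420],None,fx=4,fy=4,interpolation=cv2.INTER_CUBIC))
i=cv2.imread('pics/w10.png');cv2.imwrite('pics/z12.png',cv2.resize(i[20:260,130:390],None,fx=2.5,fy=2.5,interpolation=cv2.INTER_CUBIC))
E
```

```text
257 214 [-20.5   0.5  50. ]
257 202 [-25.    0.3  90. ]
241 202 [-24.5  16.3  90. ]
274 202 [-25.5 -16.6  90. ]
257 262 [-75.    1.9  50. ]
t 18.15 q [-0.195  0.42   2.308  4.42   0.572 -2.129] p [ 0.4218 -0.1318  0.1904] w 0.05667401322554236 F [ 0.1 -0.8  0.9]
[[ 0.357 -0.858  0.371]
 [-0.611 -0.514 -0.602]
 [ 0.707 -0.011 -0.707]]
```

View pics/z11.png

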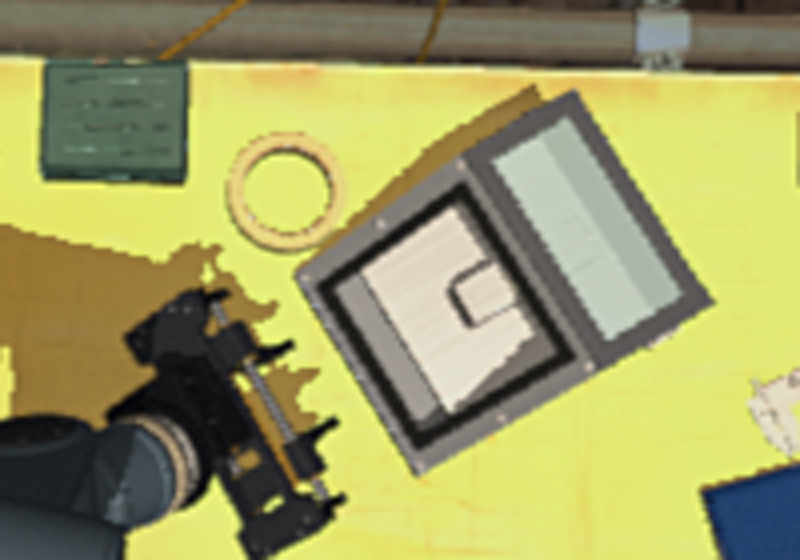

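View pics/z12.png

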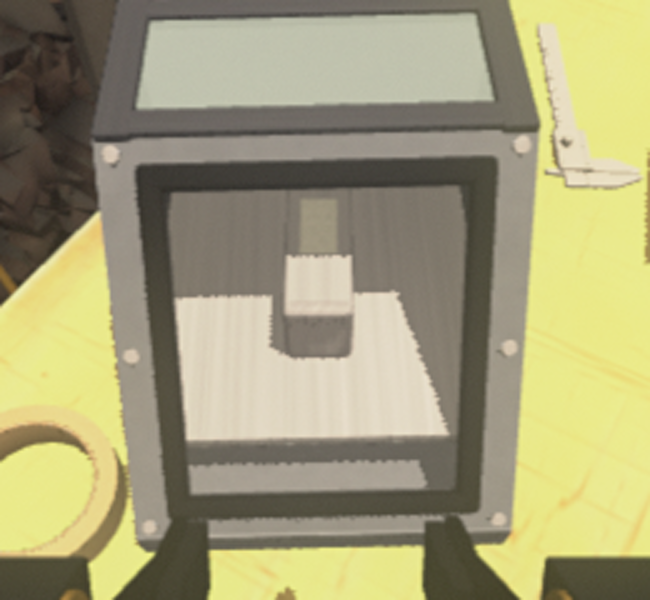

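The tin lies flat on the deck. Its near end measures about 21–25 mm in front of the box origin, and the limit is 36 mm. The gripper is clear, so I'm handing in.

```bash
python3 -c "
from rig import robot
print(robot.hand_in())"
```

```text
the job is handed in; nothing more can be done
None
```

The sample tin is lying flat on the deck, wholly inside the glove box, and I handed the job in at about 18 s. No verdict was reported.

**What I did:** I lifted the tin by its middle and set it on the bare table at about (0.517, 0.00). I released it fully and raised the hand clear. I then swung the wrist round, took the tin by one end with the tool tilted 45°, and passed it level through the port, other end first. It was lowered until the deck took its weight, then released, and the hand was backed out along the tool axis.

**Last checks:**
- **Tin position:** the near end measured x ≈ -21 to -25 mm in the box frame, where the limit is -36 mm. From its length, that puts the far end near +97 mm. It lies centred across the box and looks level.
- **Gripper:** it is clear of everything, and the wrist force readings are only noise.
- **Port:** I saw no contact forces on the way in or out. By calculation, the gripper's body cleared the rim by about 14 mm at the closest point.
- **Tape and blower:** the arm stayed clear of both by plan, and the tape looks unmoved in the top view. I did not take a final measurement of either.

**Disagreements:** The scene camera put the tin in the case about 6 mm away from where the top camera had it. I used the top and wrist cameras, which agreed to about 1 mm there. Their readings of the box differed by up to about 4 mm, which was within the clearances.

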